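# Fetch the fallen boss heads from under the heater guard and pack them away

## Robot

A 6-joint arm with a two-finger parallel gripper is mounted at the origin on the work surface. World frame = base frame: x ahead of the robot, y to its left, z up, the work surface at z = 0. Lengths are in m, angles in rad, forces in N, time in s.
With the tool pointing down it reaches from about 0.325 to 0.9 m from the base axis. Payload 3.5 kg.
Tool frame: the origin (TCP) lies on the centre line of the jaws, within the pads' length; the fingertips stand 14 mm ahead of it and the grasp point (between the pads) lies 5 mm behind it; y points along the fingers, x is the direction in which the jaws open and shut, and the axes are right-handed (so a half turn about y gives the same grasp; the last joint's range is limited). The gripper opens to 85 mm and grips with 20 to 120 N. Pads are 22 mm wide; open, the fingers measure 114 mm over their backs; the gripper's body (76 mm by 85 mm) begins 54 mm behind the grasp point. The pads swing forward as they close: fully open they stand 13 mm farther back than shut.
Start: joints at [1.076, 0.276, -0.026, 1.268, 0, 1.467], TCP at [0.239, 0.578, 0.245] pointing down, gripper open.
Joint ranges: [-3.12, 3.12], [-0.85, 1.88], [-1.08, 1.24], [-1.95, 2.15], [-1.57, 1.53], [-3.14, 3.14]. Speed limits (rad/s): [2.57, 2.57, 3.14, 3.14, 3.14, 3.14].

## Interface

Orientations are given as a unit quaternion [x, y, z, w].
In Python, from station import robot, vision, job gives the robot as it stands. The module is installed in compiled form; this text tells all that it offers.
- The arm moves only by the shell command python3 -m crank 'ROWS' [FORCE]. ROWS is JSON, a list of rows, each an object with "dp": the shift along the tool's x, y, z each as a share of 0.1 m, from -1 to 1, a list of three; "rot": the turn, a rotation vector about the tool's x, y, z each as a share of 180 degrees, from -1 to 1, a list of three; "gripper": the opening, from -1 (shut) to 1 (fully open), so that 0 is half open. In form: [{"dp": [tx, ty, tz], "rot": [ax, ay, az], "gripper": gripper}, ...]. A call has 1 to 8 rows; each row shifts and turns the commanded pose from where the row before left it, along the tool's axes as they then stand; what a row does not reach is not made up. A row lasts 1/8 s, in which the tool goes at most 62.5 mm and 10.7 degrees, less where a joint would pass 70% of its speed; a pose out of reach is approached as far as the arm can. A call with a number of a shift or a turn outside -1 to 1 is refused whole. A call with a gripper value outside its range is refused whole. The fingers move at their own pace and stop on an object; FORCE is the grip in N (left out, the last holds). Time passes only in rows, so rows that do not move let the fingers close. It gives the time, the measured TCP pose, the force and the opening at its end, in the units of the state.
- robot.get_state(): the state, without advancing time (a new reading comes with each control period).
- vision.get_image(name): name is "side" or "top" or "wrist"; returns a dict with "image" (384x512x3 uint8, red, green, blue), "range_z" (384x512 float32, m along the optical axis (not along the pixel's ray), 0 where there is no reading), "K" (3x3 intrinsics, pixels), "dist_coeffs" ([k1, k2, p1, p2, k3] as OpenCV has them; the pictures are not rectified), "rvec" (rotation vector, rad) and "tvec" (3), from world to camera coordinates, as OpenCV has them; the wrist camera has in their place "mount" (4x4, takes a point from camera to tool coordinates, whose origin is the TCP and whose axes are the tool frame's). Camera axes: x right, y down, z forward; pixel columns grow to the right and rows downward; lengths in m; the calibration is good to about 2 mm. A picture is of the moment at which its call begins: read the wrist's pose just before it.
- job.sign_off(): hands the job in, once; it reports no verdict.
The state is a dict: "clock": time; "qpos": joint angles; "qvel": joint speeds; "joint_torque": joint torques, N m; "tool_pos": TCP position; "tcp_rot": TCP orientation; "ft_force": force on the tool from outside, world axes, zero at the start; "moment": the same for the moment, N m; "grip_width": finger opening in m.
Only numpy, scipy, OpenCV 4.12 (cv2) and the standard library are available. Lean on these libraries where they do the work, as an engineer would, in place of code of your own. Each camera call takes 0.05 s, during which the arm holds its last target.

## Task

Some boss heads have fallen under the fixed heater guard: draw them out with the hooked rod, keeping the gripper itself off them while they are under the guard, and lay the rod back in the notches of its rest. Put every boss head, including the one already on the open bench, into the green tray side by side, then close the tray with its lid fully seated. Leave the other things on the bench where they are.

Things in the scene. Friction and masses are not known exactly. Their poses are not given: they have to be found in the camera images.
- guard: Fixed white wire guard over a cold tubular heater. Origin on the bench under the middle of its front rail; x points in under it, away from the robot, y along the rail, z up. 380 wide (y -190 to 190), 260 deep (x 0 to 260). Rail and roof wires (27 apart) have their axis 96 above the bench; front and ends are open below (free height 91). Near face of the heater tube at x = 187. All in mm
- hook_grip (a point): Middle of the handle of the loose hooked rod; x runs to the hooked end, z up when the hook hangs down. Handle 120 x 22 x 22 mm centred here, then an 8 mm rod on its axis to x = 195, where a blade is turned down: 4 thick (x), 36 wide (y), to 40 below the axis. 0.16 kg, balances about 25 mm ahead of here. Starts in its rest, axis 56 mm above the bench
- hook_tip (a point): Middle of the lower edge of the hooked rod's blade: 195 mm ahead of and 40 mm below hook_grip; same axes
- rest: Fixed wooden rest for the rod; origin on the bench under its middle, x along the handle towards the hooked end, z up. Posts 14 mm thick at x = -43 and 43, tops 45 mm high, each with cheeks 14 mm higher and 42 mm apart (y -21 to 21); the handle lies flat between them, hook hanging down, hook_grip above the origin
- tray: Fixed open green tray, 200 x 200 mm outside, 60 mm high, walls and floor 4 mm; origin under its centre, x and y along its sides
- lid_grip (a point): Centre of the grip bar of the loose white lid: bar 90 long (x), 16 wide (y), 26 high, standing on the lid. Plate 204 x 204 x 5 mm, its top 13 mm below here; under it a step 180 x 180, 10 deep (lowest face 28 below here) drops inside the tray, 6 mm free each side. Seated, this point is 78 mm above the tray's foot; any quarter turn fits. 0.3 kg
- boss1_mid (a point): Centre of a steel boss head (retort-stand clamping block): block 44 mm long (x), 32 mm wide (y), 28 mm high (z), with a round thumbscrew of 22 mm diameter at each end along x, 72 mm long over all; about 0.22 kg. One of the fallen ones: starts on the bench under the guard; may be absent
- boss2_mid (a point): Centre of a steel boss head (retort-stand clamping block): block 44 mm long (x), 32 mm wide (y), 28 mm high (z), with a round thumbscrew of 22 mm diameter at each end along x, 72 mm long over all; about 0.22 kg. One of the fallen ones: starts on the bench under the guard; may be absent
- boss3_mid (a point): Centre of a steel boss head (retort-stand clamping block): block 44 mm long (x), 32 mm wide (y), 28 mm high (z), with a round thumbscrew of 22 mm diameter at each end along x, 72 mm long over all; about 0.22 kg. One of the fallen ones: starts on the bench under the guard; may be absent
- boss4_mid (a point): Centre of a steel boss head (retort-stand clamping block): block 44 mm long (x), 32 mm wide (y), 28 mm high (z), with a round thumbscrew of 22 mm diameter at each end along x, 72 mm long over all; about 0.22 kg. Starts on the open bench in front of the guard
- drop1: Amber dropper bottle with red cap, 38 mm across, 85 mm high; a bystander to be left alone; origin under its centre
- drop2: Amber dropper bottle with red cap, 38 mm across, 85 mm high; a bystander to be left alone; origin under its centre
- beaker: Clear beaker, 100 mm across, 130 mm high; a bystander to be left alone; origin under its centre
- jar: Jar, 60 mm across, 70 mm high; a bystander to be left alone; origin under its centre
- corkring: Cork ring, 90 mm across, 25 mm high; a bystander to be left alone; origin under its centre
- reagent: White bottle with black cap, 60 mm across, 120 mm high; a bystander to be left alone; origin under its centre
Not all that is in view belongs to the job. What is shaped like the part that bears boss2_mid but blue is not meant. What is shaped like the part that bears boss4_mid but blue is not meant.

How it is judged:
By the outcome, as a careful person would: the job done as asked, in the order asked, and still so for the second after the job is handed in, with the robot touching nothing.
Of boss1, boss2, boss3 only 2 to 3 are there at a start; the rules pass over those that are not, and their reading is None.
At some moment in a run one of boss1, boss2, boss3, boss4 may be knocked a few centimetres aside while the robot is not near it.
Once in a run the grip may slacken for a moment while it holds something.
It also fails if it takes over 210 s, if anything falls off the work surface, if the arm or the gripper's body presses on something with over 40 N, if the wrist force passes 120 N, or if a joint passes its speed limit or range.

## Working session

There is one attempt and no reset: what is moved stays moved. The work goes in short steps, Python scripts to look and compute and a shell command to move; the robot and the scene stay as the last step left them, time stands still between calls to the robot, and variables do not carry over. Pictures are saved under pics/ and viewed, and the job is handed in when it is done.

```bash
mkdir -p pics; ls; cat > h.py <<'E'
import numpy as np, cv2
from scipy.spatial.transform import Rotation as R
from station import robot, vision, job
def snap(name,fn):
    st=robot.get_state(); d=vision.get_image(name); d['st']=st
    cv2.imwrite('pics/%s.png'%fn,d['image'][:,:,::-1]); np.save('pics/%s.npy'%fn,d,allow_pickle=True); return d
def load(fn): return np.load('pics/%s.npy'%fn,allow_pickle=True).item()
def cam2w(d):
    if 'mount' in d and d['mount'] is not None:
        T=np.eye(4); T[:3,:3]=R.from_quat(d['st']['tcp_rot']).as_matrix(); T[:3,3]=d['st']['tool_pos']
        return T@np.array(d['mount'])
    T=np.eye(4); T[:3,:3]=cv2.Rodrigues(np.array(d['rvec'],float))[0]; T[:3,3]=np.ravel(d['tvec']); return np.linalg.inv(T)
def ray(d,u,v):
    p=cv2.undistortPoints(np.array([[[u,v]]],float),np.array(d['K'],float),np.array(d['dist_coeffs'],float))[0,0]
    return np.array([p[0],p[1],1.])
def pix(d,u,v,h=None):
    T=cam2w(d); r=ray(d,u,v)
    if h is None:
        z=d['range_z'][int(round(v)),int(round(u))]; return T[:3,:3]@(r*z)+T[:3,3]
    w=T[:3,:3]@r; s=(h-T[2,3])/w[2]; return T[:3,3]+s*w
def proj(d,P):
    T=np.linalg.inv(cam2w(d)); q=T[:3,:3]@np.array(P)+T[:3,3]
    return cv2.projectPoints(q.reshape(1,1,3),np.zeros(3),np.zeros(3),np.array(d['K'],float),np.array(d['dist_coeffs'],float))[0].ravel()
def cloud(d):
    K=np.array(d['K'],float); v,u=np.mgrid[:384,:512]
    p=cv2.undistortPoints(np.stack([u,v],-1).reshape(-1,1,2).astype(float),K,np.array(d['dist_coeffs'],float)).reshape(384,512,2)
    z=d['range_z']; c=np.dstack([p[...,0]*z,p[...,1]*z,z]); T=cam2w(d); w=c@T[:3,:3].T+T[:3,3]; w[z==0]=np.nan; return w
def crop(fn,x0,y0,x1,y1,s,out):
    im=cv2.imread('pics/%s.png'%fn)[y0:y1,x0:x1]; im=cv2.resize(im,None,fx=s,fy=s,interpolation=cv2.INTER_CUBIC)
    for x in range((x0//20+1)*20,x1,20): cv2.putText(im,str(x),(int((x-x0)*s),8),0,.3,(0,0,255),1); cv2.line(im,((x-x0)*s,10),((x-x0)*s,14),(0,0,255),1)
    for y in range((y0//20+1)*20,y1,20): cv2.putText(im,str(y),(0,int((y-y0)*s)),0,.3,(0,0,255),1)
    cv2.imwrite('pics/%s.png'%out,im)
E
python3 - <<'E'
from h import *
for n in ['side','top','wrist']:
    d=snap(n,n+'0'); T=cam2w(d); print(n,T[:3,3].round(3),T[:3,2].round(3))
print(robot.get_state())
E
```

```text
pics
side [-0.373 -0.22   1.   ] [ 0.706  0.145 -0.693]
top [ 0.489 -0.041  1.054] [ 0.107 -0.013 -0.994]
wrist [0.176 0.604 0.373] [ 0.251 -0.104 -0.962]
{'clock': 0.15, 'qpos': array([ 1.07559602e+00,  2.76998610e-01, -2.75233458e-02,  1.26799492e+00,
        1.52401058e-05,  1.46736384e+00]), 'qvel': array([-1.64107762e-05, -2.18595584e-03,  3.63145674e-03, -6.55648893e-04,
       -5.47081305e-04, -7.28725539e-04]), 'joint_torque': array([ 8.07028791e-04, -4.46056974e+01,  2.95639819e+01,  1.04836479e-02,
       -1.03428033e-04,  2.01366689e-06]), 'tool_pos': array([0.23839433, 0.57713916, 0.24441154]), 'tcp_rot': array([ 0.58803402,  0.39258069, -0.39366141, -0.58747519]), 'ft_force': array([-0.43055886,  0.06114564, -0.35317947]), 'moment': array([ 0.02150308, -0.02607796, -0.00366963]), 'grip_width': 0.08540634848426729}
```

View pics/top0.png

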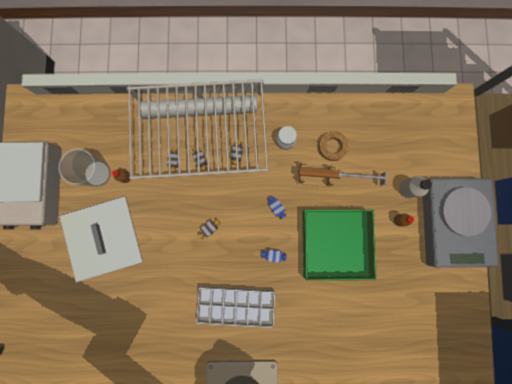

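View pics/side0.png

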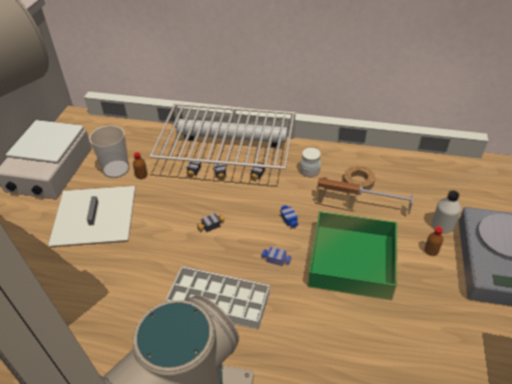

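View pics/wrist0.png

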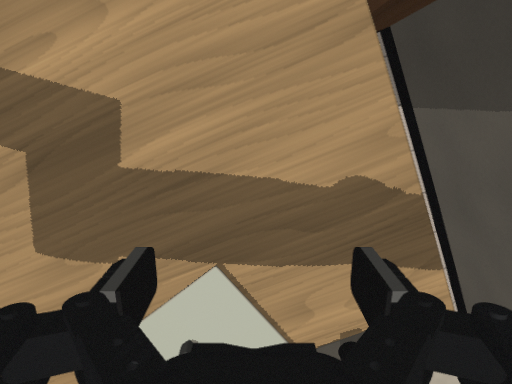

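```bash
python3 - <<'E'
from h import *
crop('top0',120,75,280,195,5,'c1'); crop('top0',280,130,440,230,5,'c2'); crop('top0',180,190,320,290,5,'c3');crop('top0',50,140,160,290,4,'c4')
d=load('top0')
w=cloud(d)
def pp(u,v): print((u,v),w[v,u].round(3))
for q in [(174,159),(200,158),(237,152),(208,228),(97,238),(75,221),(320,172),(360,176),(384,179),(340,245),(340,211),(287,135),(85,110),(200,178)]: pp(*q)
E
```

```text
(174, 159) [0.697 0.199 0.028]
(200, 158) [0.7   0.121 0.026]
(237, 152) [0.702 0.006 0.096]
(208, 228) [0.49  0.095 0.029]
(97, 238) [0.463 0.416 0.04 ]
(75, 221) [0.514 0.496 0.012]
(320, 172) [ 0.648 -0.232  0.068]
(360, 176) [ 0.637 -0.351  0.059]
(384, 179) [ 0.629 -0.424  0.052]
(340, 245) [ 0.436 -0.299  0.002]
(340, 211) [ 0.537 -0.297  0.024]
(287, 135) [ 0.757 -0.138  0.072]
(85, 110) [ 0.862  0.49  -0.002]
(200, 178) [ 0.643  0.125 -0.003]
```

View pics/c1.png

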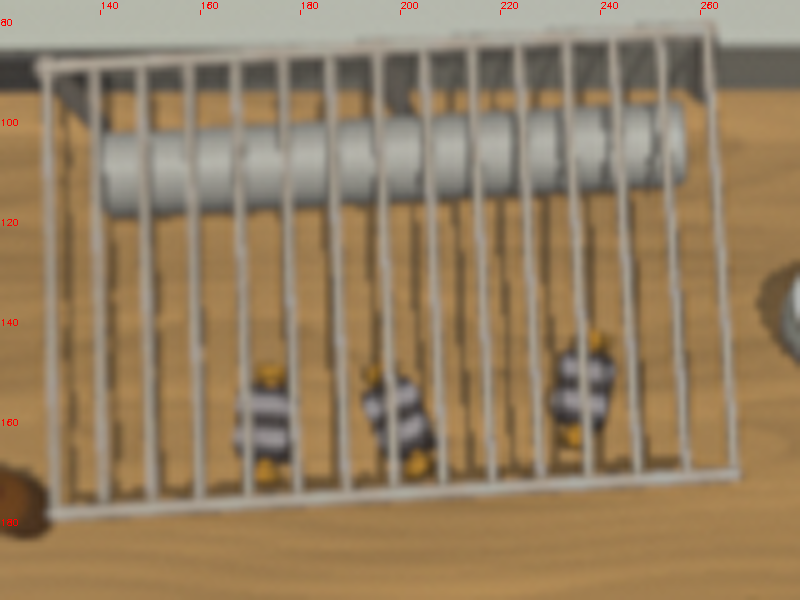

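View pics/c2.png

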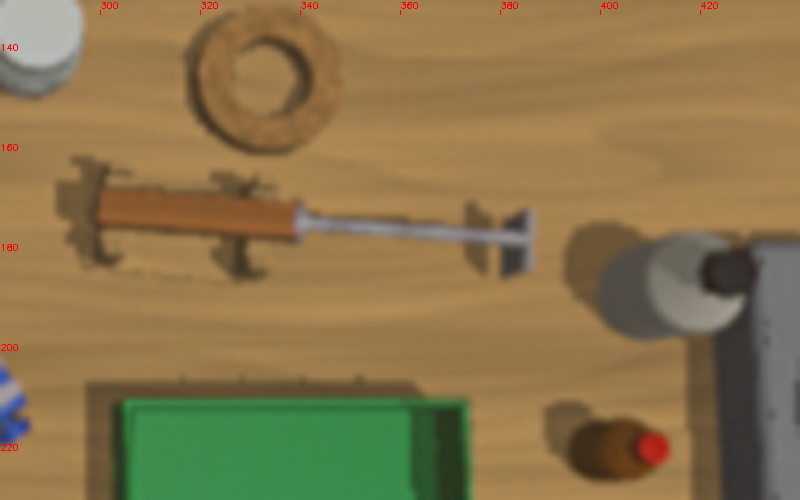

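View pics/c3.png

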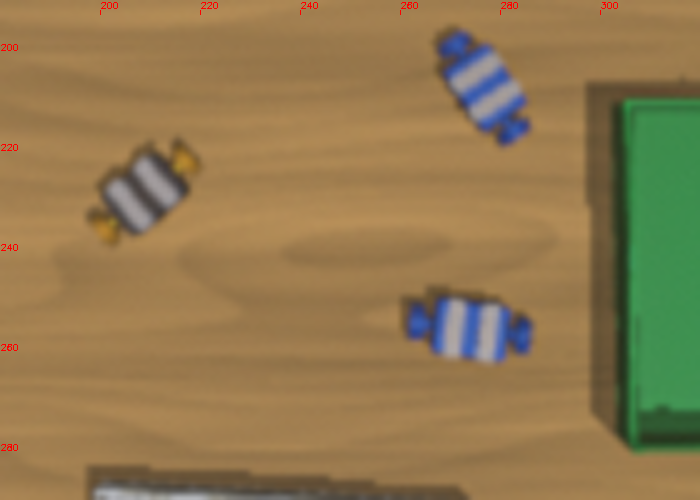

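View pics/c4.png

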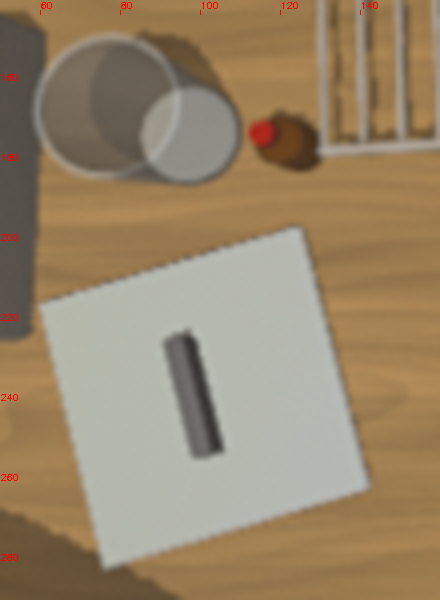

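```bash
python3 - <<'E'
from h import *
d=load('top0'); s=load('side0')
def P(u,v,h): return pix(d,u-.4,v-.4,h)
for n,a,b,c in [('A',(174,150),(173.2,169),(172.8,159.4)),('B',(195,150),(203.6,167.6),(199.8,158.6)),('C',(239.4,143),(234.6,162.2),(236.8,152.6)),('4',(200.6,235.2),(216.8,222),(208.8,228.4))]:
    a,b,c=P(*a,.022),P(*b,.022),P(*c,.028); print(n,c[:2].round(4),((a+b)/2)[:2].round(4),np.linalg.norm(a-b).round(3),np.degrees(np.arctan2(*(a-b)[[1,0]])).round(1))
for q in [(130.4,177.6),(267.2,170),(129,88.4),(262,81)]: print('guard',P(*q,.096).round(4))
a,b,c=P(299.6,171.2,.067),P(340,174.2,.067),P(386,178,.06); print('rod',a.round(4),b.round(4),c.round(4),np.linalg.norm(b-a),np.linalg.norm(c-(a+b)/2),np.degrees(np.arctan2(*(c-a)[[1,0]])))
w=cloud(d)
# tray rim by height
g=(d['image'][...,1]>90)&(d['image'][...,0]<60)&(w[...,2]>.05)
p=w[g][:,:2]; print('tray',cv2.minAreaRect(p.astype(np.float32)),len(p))
m=(w[...,1]>.28)&(w[...,0]<.6)&(w[...,0]>.3)&(w[...,2]>.006)&(w[...,2]<.03)&(w[...,1]<.56); p=w[m][:,:2]; 
print('lid',cv2.minAreaRect(p.astype(np.float32)),np.median(w[m][:,2]))
m=(w[...,1]>.28)&(w[...,0]<.6)&(w[...,0]>.3)&(w[...,2]>.034)&(w[...,2]<.06)&(w[...,1]<.56); p=w[m]; print('bar',cv2.minAreaRect(p[:,:2].astype(np.float32)),p.mean(0),p[:,2].max())
E
```

```text
A [0.6969 0.2035] [0.6979 0.2026] 0.058 -1.3
B [0.6988 0.1225] [0.6995 0.125 ] 0.06 26.1
C [0.7165 0.0113] [0.7179 0.011 ] 0.061 -13.9
4 [0.4901 0.094 ] [0.4895 0.095 ] 0.061 128.9
guard [0.6324 0.3047 0.096 ]
guard [ 0.6513 -0.0771  0.096 ]
guard [0.8917 0.3177 0.096 ]
guard [ 0.9117 -0.065   0.096 ]
rod [ 0.6522 -0.1718  0.067 ] [ 0.6427 -0.2888  0.067 ] [ 0.6318 -0.4255  0.06  ] 0.11737401908359195 0.1958725244514114 -94.58391111324438
tray ((0.44135093688964844, -0.28463995456695557), (0.19448062777519226, 0.19799655675888062), 0.08598694205284119) 127
lid ((0.487768292427063, 0.43297451734542847), (0.27159714698791504, 0.2357085943222046), 12.866759300231934) 0.014539596934065813
bar ((0.4994122385978699, 0.4847385883331299), (0.23088592290878296, 0.08044501394033432), 53.37691879272461) [0.50500921 0.48431323 0.04344227] 0.059961722054946764
```

```bash
cat >> h.py <<'E'
def axes(st=None):
    st=st or robot.get_state(); M=R.from_quat(st['tcp_rot']).as_matrix(); return M
def zyaw(M): return np.degrees(np.arctan2(M[1,2],M[0,2]))
def go(P=None,yawz=None):
    """print dp (units 0.1 m) in present tool axes to reach P, and turn about tool y"""
    st=robot.get_state(); M=axes(st); print('tcp',st['tool_pos'].round(4),'zyaw',zyaw(M).round(2),'tilt',np.degrees(np.arccos(-M[2,1])).round(2),'q6',st['qpos'][5].round(2),'w',st['grip_width'].round(4),'F',st['ft_force'].round(1),'t',st['clock'])
    if P is not None:
        print('dp total',(M.T@(np.array(P)-st['tool_pos'])*10).round(3))
    if yawz is not None:
        a=yawz-zyaw(M); a=(a+180)%360-180; print('yaw +%.2f world -> rot y %.4f'%(a,-a/180))
E
python3 - <<'E'
from h import *
print(axes().round(3)); go()
d=load('top0')
def P(u,v,h): return pix(d,u/4+50-.4,v/4+140-.4,h)
c=np.array([P(*q,.015) for q in [(300,227),(370,486),(104,570),(40,303)]]); print('lid',c.round(4),c.mean(0),[np.linalg.norm(c[i]-c[i-1]).round(3) for i in range(4)])
e=c[1]-c[0]; print(np.degrees(np.arctan2(e[1],e[0])))
a,b=P(180,336,.041),P(204,455,.041); print('bar',a,b,(a+b)/2,np.linalg.norm(a-b),np.degrees(np.arctan2(*(a-b)[[1,0]])))
def Q(u,v,h): return pix(d,u,v,h)
for q in [(304.5,209),(373.5,209.5),(375,278.5),(305,279)]: print('tray',Q(*q,.06).round(4))
E
```

```text
[[ 0.382 -0.001 -0.924]
 [ 0.924 -0.002  0.382]
 [-0.002 -1.     0.   ]]Traceback (most recent call last):
  File "<stdin>", line 2, in <module>
  File "h.py", line 38, in go
    st=robot.get_state(); M=axes(st); print('tcp',st['tool_pos'].round(4),'zyaw',zyaw(M).round(2),'tilt',np.degrees(np.arccos(-M[2,1])).round(2),'q6',st['qpos'][5].round(2),'w',st['grip_width'].round(4),'F',st['ft_force'].round(1),'t',st['clock'])
                                                                                                                                                                                 ^^^^^^^^^^^^^^^^^^^^^^
AttributeError: 'float' object has no attribute 'round'
```

```bash
sed -i "s/'t',st\['clock'\])/'t',round(st['clock'],2))/; s/st\['grip_width'\].round(4)/round(float(st['grip_width']),4)/" h.py
python3 - <<'E'
from h import *
go([.6465,-.240,.16],85.4)
d=load('top0')
def P(u,v,h): return pix(d,u/4+50-.4,v/4+140-.4,h)
c=np.array([P(*q,.015) for q in [(300,227),(370,486),(104,570),(40,303)]]); print('lid',c.round(4),c.mean(0),[np.linalg.norm(c[i]-c[i-1]).round(3) for i in range(4)])
e=c[1]-c[0]; print(np.degrees(np.arctan2(e[1],e[0])))
a,b=P(180,336,.041),P(204,455,.041); print('bar',a,b,(a+b)/2,np.linalg.norm(a-b),np.degrees(np.arctan2(*(a-b)[[1,0]])))
def Q(u,v,h): return pix(d,u,v,h)
for q in [(304.5,209),(373.5,209.5),(375,278.5),(305,279)]: print('tray',Q(*q,.06).round(4))
E
python3 -m crank '[{"dp":[0,0,0],"rot":[0,0.0573,0],"gripper":1},{"dp":[0,0,0],"rot":[0,0.0573,0],"gripper":1},{"dp":[0,0,0],"rot":[0,0.0573,0],"gripper":1},{"dp":[0,0,0],"rot":[0,0.0573,0],"gripper":1},{"dp":[0,0,0],"rot":[0,0.0573,0],"gripper":1},{"dp":[0,0,0],"rot":[0,0.0573,0],"gripper":1},{"dp":[0,0,0],"rot":[0,0.0573,0],"gripper":1},{"dp":[0,0,0],"rot":[0,0,0],"gripper":1}]'
python3 - <<'E'
from h import *
go([.6465,-.240,.2],85.4)
E
```

```text
tcp [0.2384 0.5771 0.2444] zyaw 157.55 tilt 0.1 q6 1.47 w 0.0854 F [-0.4  0.1 -0.4] t 0.15
dp total [-5.993  0.853 -6.892]
yaw +-72.15 world -> rot y 0.4009
lid [[0.5865 0.3484 0.015 ]
 [0.3942 0.2907 0.015 ]
 [0.3343 0.4854 0.015 ]
 [0.5306 0.5423 0.015 ]] [0.46141196 0.41669291 0.015     ] [np.float64(0.202), np.float64(0.201), np.float64(0.204), np.float64(0.204)]
-163.2956567983444
bar [0.50497442 0.42375462 0.041     ] [0.41932356 0.40301031 0.041     ] [0.46214899 0.41338247 0.041     ] 0.0881271558833627 13.614655283979467
tray [ 0.5421 -0.1857  0.06  ]
tray [ 0.539  -0.3857  0.06  ]
tray [ 0.3435 -0.3819  0.06  ]
tray [ 0.3447 -0.1829  0.06  ]
clock: 1.15
tool_pos: [0.2385, 0.5774, 0.2449]
tcp_rot: [0.707, -0.028, 0.028, -0.706]
ft_force: [0.3, 0.7, -1.0]
grip_width: 0.0851
tcp [0.2385 0.5774 0.2449] zyaw 85.47 tilt 0.05 q6 2.73 w 0.0851 F [ 0.3  0.7 -1. ] t 1.15
dp total [ 4.712  0.453 -7.826]
yaw +-0.07 world -> rot y 0.0004
```

```bash

python3 -m crank '[{"dp":[0.29,0,-0.49],"rot":[0,0,0],"gripper":1},{"dp":[0.29,0,-0.49],"rot":[0,0,0],"gripper":1},{"dp":[0.29,0,-0.49],"rot":[0,0,0],"gripper":1},{"dp":[0.29,0,-0.49],"rot":[0,0,0],"gripper":1},{"dp":[0.29,0,-0.49],"rot":[0,0,0],"gripper":1},{"dp":[0.29,0,-0.49],"rot":[0,0,0],"gripper":1},{"dp":[0.29,0,-0.49],"rot":[0,0,0],"gripper":1},{"dp":[0.29,0,-0.49],"rot":[0,0,0],"gripper":1}]'
python3 -m crank '[{"dp":[0.29,0,-0.49],"rot":[0,0,0],"gripper":1},{"dp":[0.29,0,-0.49],"rot":[0,0,0],"gripper":1},{"dp":[0.29,0,-0.49],"rot":[0,0,0],"gripper":1},{"dp":[0.29,0,-0.49],"rot":[0,0,0],"gripper":1},{"dp":[0.29,0,-0.49],"rot":[0,0,0],"gripper":1},{"dp":[0.29,0.1,-0.49],"rot":[0,0,0],"gripper":1},{"dp":[0.29,0.1,-0.49],"rot":[0,0,0],"gripper":1},{"dp":[0.29,0.2,-0.47],"rot":[0,0,0],"gripper":1}]'
python3 - <<'E'
from h import *
go([.6465,-.240,.054],85.4)
d=snap('wrist','w1'); go()
E
```

```text
clock: 2.15
tool_pos: [0.4387, 0.1664, 0.2454]
tcp_rot: [-0.706, 0.027, -0.028, 0.707]
ft_force: [1.4, 0.0, 0.1]
grip_width: 0.0856
clock: 3.15
tool_pos: [0.6391, -0.2416, 0.2058]
tcp_rot: [0.707, -0.027, 0.028, -0.706]
ft_force: [0.6, 1.7, -0.6]
grip_width: 0.0852
tcp [ 0.6391 -0.2416  0.2058] zyaw 85.53 tilt 0.13 q6 1.19 w 0.0852 F [ 0.6  1.7 -0.6] t 3.15
dp total [0.069 1.518 0.023]
yaw +-0.13 world -> rot y 0.0007
tcp [ 0.6405 -0.2476  0.2009] zyaw 85.28 tilt 0.24 q6 1.19 w 0.0857 F [ 4.9 -5.2 -2.3] t 3.2
```

View pics/w1.png

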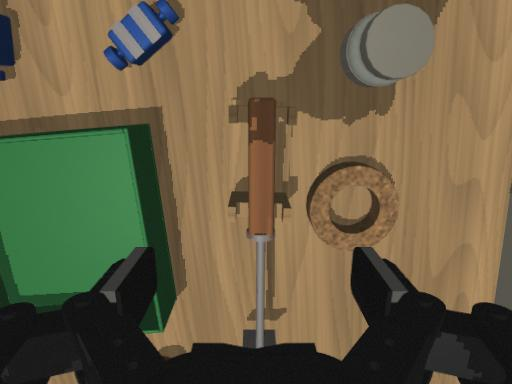

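```bash

python3 - <<'E'
from h import *
vision.get_image('wrist');d=snap('wrist','w1'); 
im=d['image'].astype(int); m=(im[...,0]>90)&(im[...,2]<60)&(im[...,0]-im[...,2]>60)
w=cloud(d); 
m=(w[...,2]>.058)&(w[...,2]<.075)&(abs(w[...,0]-.647)<.03)&(w[...,1]>-.30)&(w[...,1]<-.15)
p=w[m]; r=cv2.minAreaRect(p[:,:2].astype(np.float32)); print(r,np.median(p[:,2]))
for uv in [(262,98),(260,232)]: print(pix(d,*uv,.067).round(4))
go([.6465,-.240,.054],85.4)
E
```

```text
((0.6466513276100159, -0.23467591404914856), (0.1306729018688202, 0.05473114550113678), 85.46907806396484) 0.06672851514697753
[ 0.6514 -0.1718  0.067 ]
[ 0.6415 -0.2817  0.067 ]
tcp [ 0.6374 -0.2415  0.2026] zyaw 85.33 tilt 0.21 q6 1.2 w 0.0852 F [ 0.3  0.8 -0.1] t 3.3
dp total [0.095 1.485 0.02 ]
yaw +0.07 world -> rot y -0.0004
```

```bash

python3 -m crank '[{"dp":[0.085,0.4,0.02],"rot":[0,0,0],"gripper":1},{"dp":[0,0.4,0],"rot":[0,0,0],"gripper":1},{"dp":[0,0.4,0],"rot":[0,0,0],"gripper":1},{"dp":[0,0.285,0],"rot":[0,0,0],"gripper":1},{"dp":[0,0,0],"rot":[0,0,0],"gripper":0},{"dp":[0,0,0],"rot":[0,0,0],"gripper":-0.3},{"dp":[0,0,0],"rot":[0,0,0],"gripper":-1},{"dp":[0,0,0],"rot":[0,0,0],"gripper":-1}]' 70
python3 -m crank '[{"dp":[0,0,0],"rot":[0,0,0],"gripper":-1},{"dp":[0,0,0],"rot":[0,0,0],"gripper":-1},{"dp":[0,0,0],"rot":[0,0,0],"gripper":-1},{"dp":[0,0,0],"rot":[0,0,0],"gripper":-1}]' 70
python3 - <<'E'
from h import *
go()
E
```

```text
clock: 4.3
tool_pos: [0.648, -0.2387, 0.0593]
tcp_rot: [0.707, -0.027, 0.03, -0.706]
ft_force: [1.0, 0.6, -0.3]
grip_width: 0.021
clock: 4.8
tool_pos: [0.648, -0.2387, 0.0593]
tcp_rot: [0.707, -0.027, 0.03, -0.706]
ft_force: [0.5, 0.8, 6.4]
grip_width: 0.0207
tcp [ 0.648  -0.2387  0.0593] zyaw 85.37 tilt 0.22 q6 1.21 w 0.0207 F [0.5 0.8 6.4] t 4.8
```

```bash

python3 -m crank '[{"dp":[0,-0.2,0],"rot":[0,0,0],"gripper":-1},{"dp":[0,-0.3,0],"rot":[0,0,0],"gripper":-1},{"dp":[0,-0.4,0],"rot":[0,0,0],"gripper":-1},{"dp":[0,-0.4,0],"rot":[0,0,0],"gripper":-1},{"dp":[0,0,0],"rot":[0,0,0],"gripper":-1}]' 70
python3 - <<'E'
from h import *
go(); snap('side','s1'); snap('wrist','w2'); go()
E
```

```text
clock: 5.42
tool_pos: [0.6492, -0.2394, 0.1925]
tcp_rot: [0.708, -0.026, 0.032, -0.705]
ft_force: [-0.1, -1.0, -2.0]
grip_width: 0.0206
tcp [ 0.6492 -0.2394  0.1925] zyaw 85.35 tilt 0.54 q6 1.21 w 0.0206 F [-0.1 -1.  -2. ] t 5.42
tcp [ 0.6463 -0.2381  0.1873] zyaw 85.35 tilt 0.03 q6 1.21 w 0.0206 F [ 0.6  1.  -1.9] t 5.53
```

View pics/s1.png

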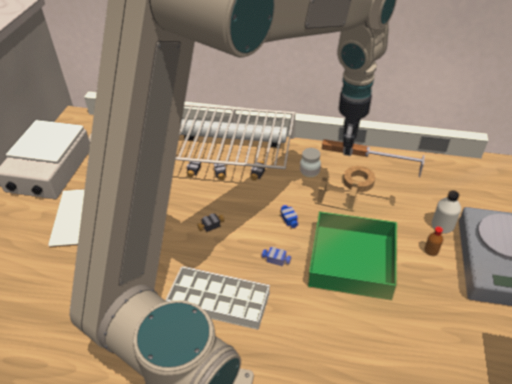

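View pics/w2.png

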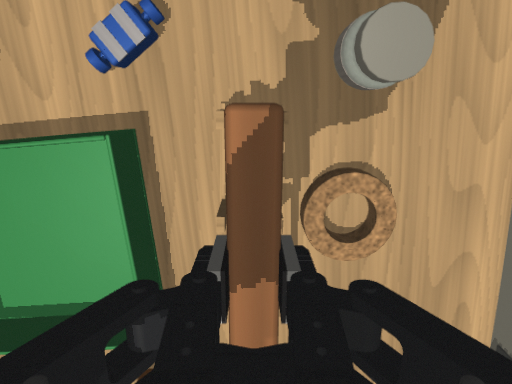

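```bash

python3 - <<'E'
from h import *
d=snap('top','t1'); go(); crop('s1',300,120,450,200,5,'c5'); crop('t1',280,110,440,230,5,'c6')
s=load('s1'); w=cloud(s)
for uv in [(330,146),(338,147),(380,155),(400,158),(415,161),(421,160),(421,165),(422,170)]: print(uv,w[uv[1],uv[0]].round(3))
E
```

```text
tcp [ 0.6455 -0.2377  0.1857] zyaw 85.35 tilt 0.13 q6 1.21 w 0.0203 F [ 0.3  0.3 -2.4] t 5.58
(330, 146) [ 0.641 -0.193  0.194]
(338, 147) [ 0.639 -0.213  0.195]
(380, 155) [ 0.877 -0.344 -0.007]
(400, 158) [ 0.634 -0.37   0.186]
(415, 161) [ 0.863 -0.45  -0.004]
(421, 160) [nan nan nan]
(421, 165) [ 0.612 -0.42   0.19 ]
(422, 170) [ 0.824 -0.469 -0.003]
```

View pics/c5.png

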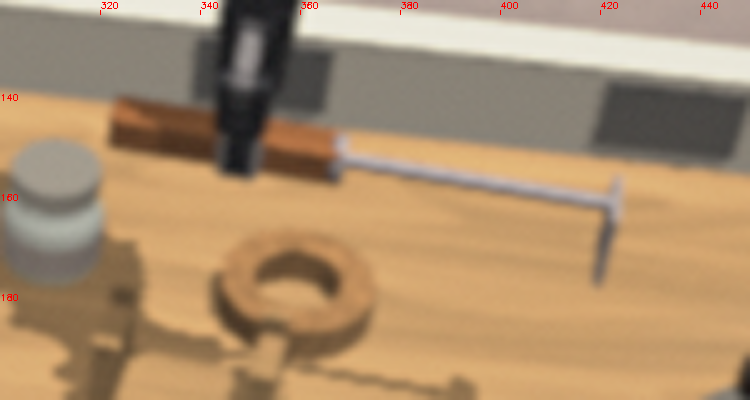

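View pics/c6.png

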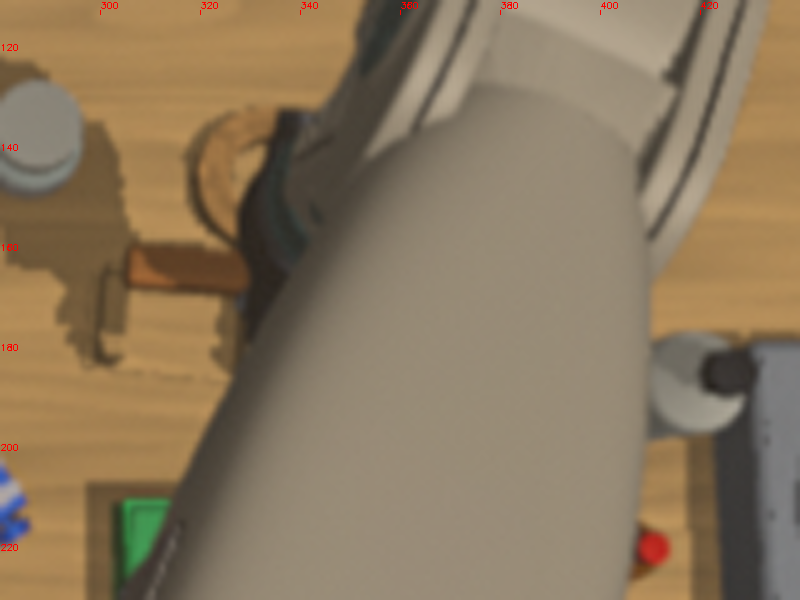

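```bash

python3 - <<'E'
from h import *
go([.433,.004,.19],180)
E
```

```text
tcp [ 0.6455 -0.2377  0.1857] zyaw 85.35 tilt 0.13 q6 1.21 w 0.0203 F [ 0.3  0.3 -2.4] t 5.58
dp total [-2.314 -0.036  2.237]
yaw +94.65 world -> rot y -0.5258
```

```bash

python3 -m crank '[{"dp":[-0.2,0,0.2],"rot":[0,0,0],"gripper":-1},{"dp":[-0.3,0,0.29],"rot":[0,0,0],"gripper":-1},{"dp":[-0.3,0,0.29],"rot":[0,0,0],"gripper":-1},{"dp":[-0.3,0,0.29],"rot":[0,0,0],"gripper":-1},{"dp":[-0.3,0,0.29],"rot":[0,0,0],"gripper":-1},{"dp":[-0.3,0,0.29],"rot":[0,0,0],"gripper":-1},{"dp":[-0.3,0,0.29],"rot":[0,0,0],"gripper":-1},{"dp":[-0.3,0,0.29],"rot":[0,0,0],"gripper":-1}]' 70
python3 -m crank '[{"dp":[0,0,0],"rot":[0,-0.0526,0],"gripper":-1},{"dp":[0,0,0],"rot":[0,-0.0526,0],"gripper":-1},{"dp":[0,0,0],"rot":[0,-0.0526,0],"gripper":-1},{"dp":[0,0,0],"rot":[0,-0.0526,0],"gripper":-1},{"dp":[0,0,0],"rot":[0,-0.0526,0],"gripper":-1},{"dp":[0,0,0],"rot":[0,-0.0526,0],"gripper":-1},{"dp":[0,0,0],"rot":[0,-0.0526,0],"gripper":-1},{"dp":[0,0,0],"rot":[0,-0.0526,0],"gripper":-1}]'
python3 -m crank '[{"dp":[0,0,0],"rot":[0,-0.0526,0],"gripper":-1},{"dp":[0,0,0],"rot":[0,-0.0526,0],"gripper":-1},{"dp":[0,0,0],"rot":[0,0,0],"gripper":-1},{"dp":[0,0,0],"rot":[0,0,0],"gripper":-1}]'
python3 - <<'E'
from h import *
snap('top','t2')
go([.433,.004,.08],180)
crop('t2',120,75,280,195,5,'c7')
E
```

```text
clock: 6.58
tool_pos: [0.4325, 0.004, 0.1848]
tcp_rot: [-0.706, 0.03, -0.027, 0.707]
ft_force: [-0.1, 0.3, -1.1]
grip_width: 0.0204
clock: 7.58
tool_pos: [0.4334, 0.0031, 0.1848]
tcp_rot: [-0.573, -0.412, 0.414, 0.575]
ft_force: [-0.8, 0.7, -1.8]
grip_width: 0.0205
clock: 8.07
tool_pos: [0.4343, 0.0029, 0.1858]
tcp_rot: [-0.5, -0.499, 0.5, 0.501]
ft_force: [-0.0, -0.4, -1.8]
grip_width: 0.0205
tcp [0.4346 0.0029 0.1861] zyaw 179.93 tilt 0.09 q6 -0.14 w 0.0206 F [-0.4 -1.1 -1.8] t 8.12
dp total [0.011 1.061 0.014]
yaw +0.07 world -> rot y -0.0004
```

View pics/t2.png

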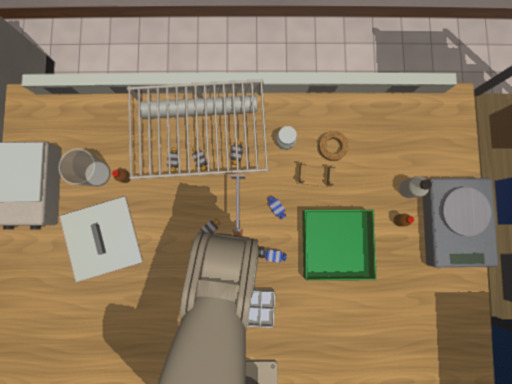

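```bash

python3 - <<'E'
from h import *
d=load('t2'); crop('t2',195,130,295,270,4,'c7'); print(pix(d,238,176,.186),proj(d,[.6216,.0029,.186]))
E
```

```text
[ 0.62013548 -0.0006766   0.186     ] [236.58455377 175.43628456]
```

View pics/c7.png

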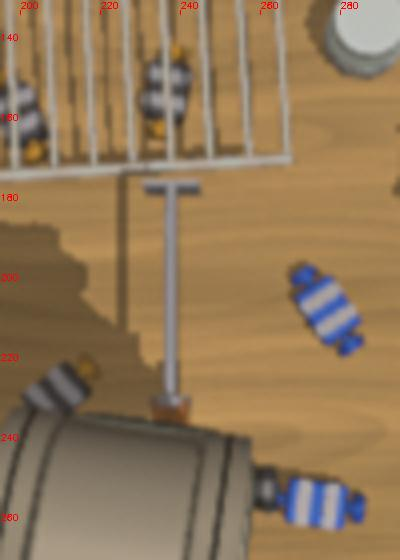

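```bash

python3 -m crank '[{"dp":[0.03,0.3,0],"rot":[0,0,0],"gripper":-1},{"dp":[0,0.4,0],"rot":[0,0,0],"gripper":-1},{"dp":[0,0.36,0],"rot":[0,0,0],"gripper":-1},{"dp":[0,0,0],"rot":[0,0,0],"gripper":-1},{"dp":[0,0,0],"rot":[0,0,0],"gripper":-1}]' 70
python3 - <<'E'
from h import *
go([.580,.006,.08],180)
E
```

```text
clock: 8.75
tool_pos: [0.4361, 0.0057, 0.0818]
tcp_rot: [0.5, 0.5, -0.5, -0.5]
ft_force: [0.7, 1.3, 0.3]
grip_width: 0.0208
tcp [0.4361 0.0057 0.0818] zyaw 180.0 tilt 0.07 q6 -0.14 w 0.0208 F [0.7 1.3 0.3] t 8.75
dp total [ 0.003  0.02  -1.439]
yaw +0.00 world -> rot y -0.0000
```

```bash

python3 -m crank '[{"dp":[0,0.02,-0.2],"rot":[0,0,0],"gripper":-1},{"dp":[0,0,-0.3],"rot":[0,0,0],"gripper":-1},{"dp":[0,0,-0.3],"rot":[0,0,0],"gripper":-1},{"dp":[0,0,-0.3],"rot":[0,0,0],"gripper":-1},{"dp":[0,0,-0.2],"rot":[0,0,0],"gripper":-1},{"dp":[0,0,-0.14],"rot":[0,0,0],"gripper":-1},{"dp":[0,0,0],"rot":[0,0,0],"gripper":-1},{"dp":[0,0,0],"rot":[0,0,0],"gripper":-1}]' 70
python3 - <<'E'
from h import *
go([.580,.006,.048],180); snap('wrist','w3');snap('top','t3');crop('t3',195,110,295,250,4,'c7'); go([.580,.006,.048],180)
E
```

```text
clock: 9.75
tool_pos: [0.5784, 0.006, 0.079]
tcp_rot: [-0.5, -0.5, 0.5, 0.5]
ft_force: [0.5, -0.4, -1.1]
grip_width: 0.0208
tcp [0.5784 0.006  0.079 ] zyaw -179.97 tilt 0.05 q6 -0.1 w 0.0208 F [ 0.5 -0.4 -1.1] t 9.75
dp total [ 0.     0.31  -0.016]
yaw +-0.03 world -> rot y 0.0002
tcp [0.5781 0.006  0.0787] zyaw -179.97 tilt 0.07 q6 -0.1 w 0.0207 F [ 0.2 -0.1 -1.8] t 9.85
dp total [ 0.     0.307 -0.02 ]
yaw +-0.03 world -> rot y 0.0002
```

View pics/c7.png

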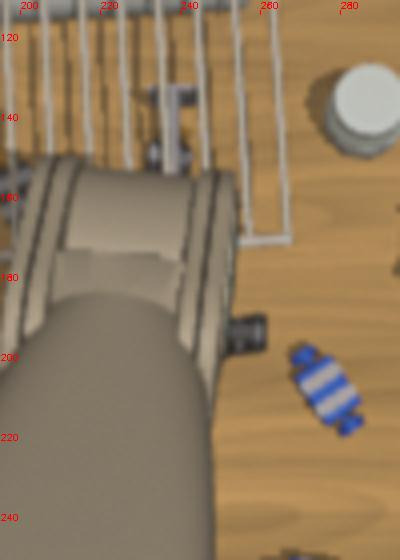

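View pics/w3.png

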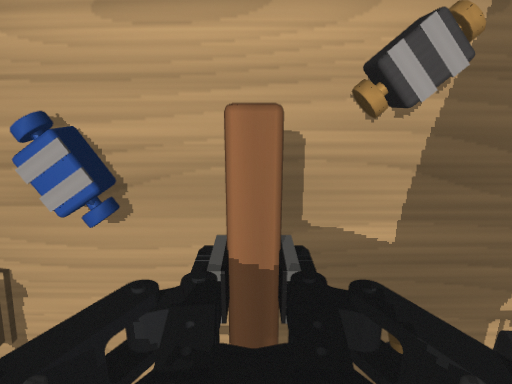

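```bash

python3 -m crank '[{"dp":[0,0.1,-0.02],"rot":[0,0,0],"gripper":-1},{"dp":[0,0.1,0],"rot":[0,0,0],"gripper":-1},{"dp":[0,0.1,0],"rot":[0,0,0],"gripper":-1},{"dp":[0,0,0],"rot":[0,0,0],"gripper":-1},{"dp":[0,0,0],"rot":[0,0,0],"gripper":-1}]' 70
python3 - <<'E'
from h import *
go([.42,.010,.048],180); snap('side','s3');crop('s3',150,90,310,210,5,'c7'); 
E
```

```text
clock: 10.48
tool_pos: [0.5812, 0.0059, 0.0487]
tcp_rot: [-0.5, -0.5, 0.5, 0.5]
ft_force: [0.4, 0.7, -2.4]
grip_width: 0.0206
tcp [0.5812 0.0059 0.0487] zyaw -179.96 tilt 0.01 q6 -0.1 w 0.0206 F [ 0.4  0.7 -2.4] t 10.47
dp total [0.042 0.007 1.612]
yaw +-0.04 world -> rot y 0.0002
```

View pics/c7.png

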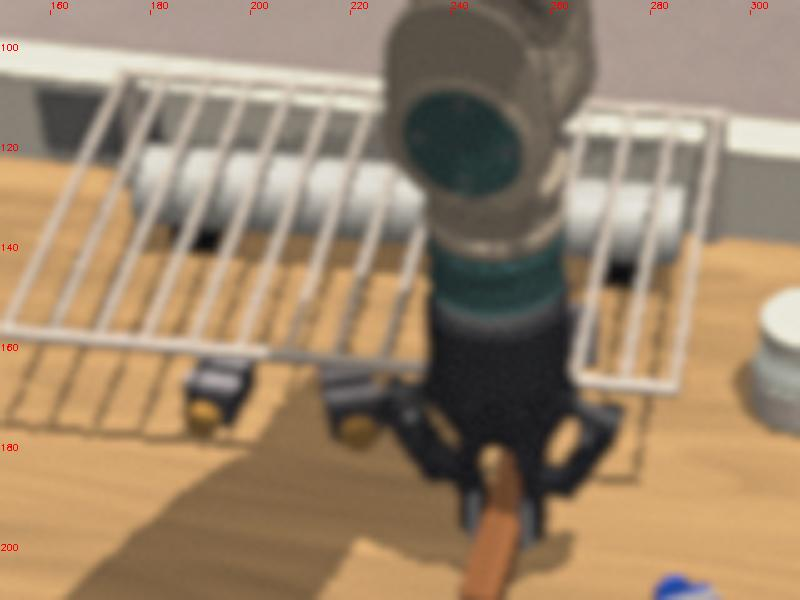

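```bash

python3 -m crank '[{"dp":[0,0,0.1],"rot":[0,0,0],"gripper":-1},{"dp":[0,0,0.15],"rot":[0,0,0],"gripper":-1},{"dp":[0,0,0.15],"rot":[0,0,0],"gripper":-1},{"dp":[0,0,0.15],"rot":[0,0,0],"gripper":-1},{"dp":[0,0,0.15],"rot":[0,0,0],"gripper":-1},{"dp":[0,0,0.15],"rot":[0,0,0],"gripper":-1},{"dp":[0,0,0.15],"rot":[0,0,0],"gripper":-1},{"dp":[0,0,0.15],"rot":[0,0,0],"gripper":-1}]' 70
python3 -m crank '[{"dp":[0,0,0.15],"rot":[0,0,0],"gripper":-1},{"dp":[0,0,0.15],"rot":[0,0,0],"gripper":-1},{"dp":[0,0,0.12],"rot":[0,0,0],"gripper":-1},{"dp":[0,0,0.06],"rot":[0,0,0],"gripper":-1},{"dp":[0,0,0],"rot":[0,0,0],"gripper":-1}]' 70
python3 - <<'E'
from h import *
go(); snap('side','s4');crop('s4',150,130,310,250,5,'c7'); snap('top','t4');crop('t4',160,130,300,250,5,'c8') 
E
```

```text
clock: 11.52
tool_pos: [0.4655, 0.0058, 0.049]
tcp_rot: [0.5, 0.5, -0.5, -0.5]
ft_force: [2.2, -0.4, 0.1]
grip_width: 0.0205
clock: 12.15
tool_pos: [0.4167, 0.0059, 0.0484]
tcp_rot: [-0.499, -0.5, 0.501, 0.5]
ft_force: [0.9, 0.4, -1.9]
grip_width: 0.0203
tcp [0.4167 0.0059 0.0484] zyaw -179.97 tilt 0.14 q6 -0.14 w 0.0203 F [ 0.9  0.4 -1.9] t 12.15
```

View pics/c7.png

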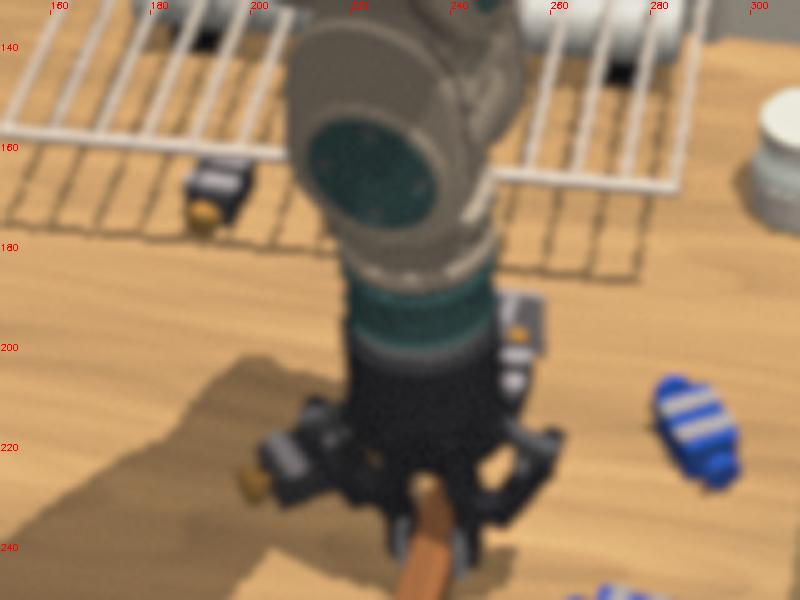

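View pics/c8.png

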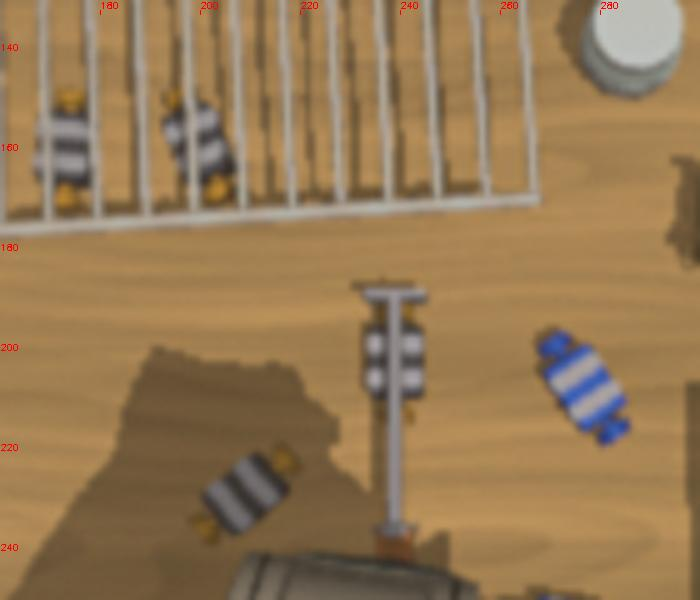

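```bash

python3 -m crank '[{"dp":[0,-0.3,0],"rot":[0,0,0],"gripper":-1},{"dp":[0,-0.4,0],"rot":[0,0,0],"gripper":-1},{"dp":[0.2,-0.3,0],"rot":[0,0,0],"gripper":-1},{"dp":[0.28,0,-0.2],"rot":[0,0,0],"gripper":-1},{"dp":[0,0,0],"rot":[0,-0.0417,0],"gripper":-1},{"dp":[0,0,0],"rot":[0,-0.0417,0],"gripper":-1},{"dp":[0,0,0],"rot":[0,0,0],"gripper":-1},{"dp":[0,0,0],"rot":[0,0,0],"gripper":-1}]' 70
python3 - <<'E'
from h import *
d=snap('top','t5');crop('t5',150,120,290,240,5,'c8') 
go([.44,.054,.081],195)
print(proj(d,[.6995,.1235,.028]))
E
```

```text
clock: 13.25
tool_pos: [0.4379, 0.0538, 0.1484]
tcp_rot: [-0.43, -0.56, 0.561, 0.431]
ft_force: [0.3, 0.1, -1.5]
grip_width: 0.0207
tcp [0.4379 0.0538 0.1485] zyaw -165.05 tilt 0.05 q6 -0.29 w 0.0207 F [ 0.1 -0.6 -1.8] t 13.3
dp total [-0.003  0.675 -0.021]
yaw +0.05 world -> rot y -0.0003
[199.06639965 157.98511964]
```

View pics/c8.png

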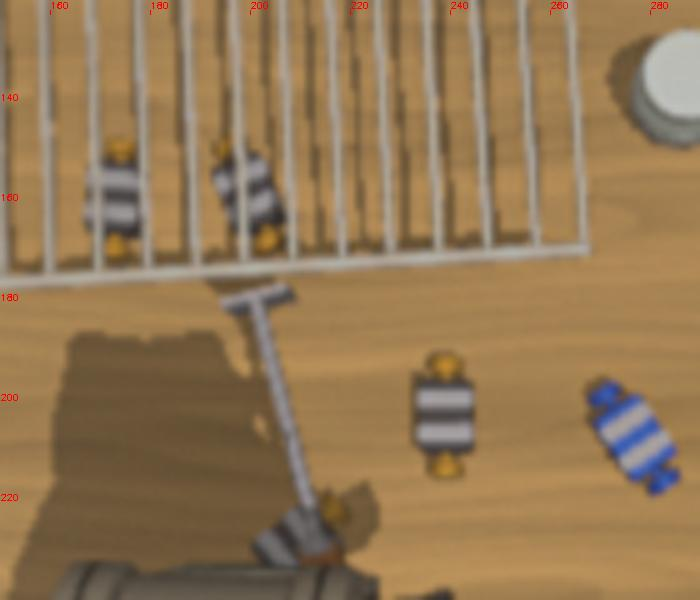

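```bash

python3 -m crank '[{"dp":[0,0.34,0],"rot":[0,0,0],"gripper":-1},{"dp":[0,0.33,0],"rot":[0,0,0],"gripper":-1},{"dp":[0,0,0],"rot":[0,0,0],"gripper":-1},{"dp":[0,0,-0.3],"rot":[0,0,0],"gripper":-1},{"dp":[0,0,-0.4],"rot":[0,0,0],"gripper":-1},{"dp":[0,0,-0.4],"rot":[0,0,0],"gripper":-1},{"dp":[0,0,-0.22],"rot":[0,0,0],"gripper":-1},{"dp":[0,0,0],"rot":[0,0,0],"gripper":-1}]' 70
python3 - <<'E'
from h import *
d=snap('top','t6');crop('t6',150,100,290,220,5,'c8') 
go([.5654,.0876,.053],195)
E
```

```text
clock: 14.3
tool_pos: [0.5688, 0.0884, 0.0837]
tcp_rot: [0.431, 0.562, -0.56, -0.429]
ft_force: [0.1, 0.3, -1.7]
grip_width: 0.0204
tcp [0.5667 0.0881 0.083 ] zyaw -164.97 tilt 0.07 q6 -0.22 w 0.0205 F [-0.8 -0.2 -2.8] t 14.35
dp total [-0.001  0.3    0.015]
yaw +-0.03 world -> rot y 0.0002
```

View pics/c8.png

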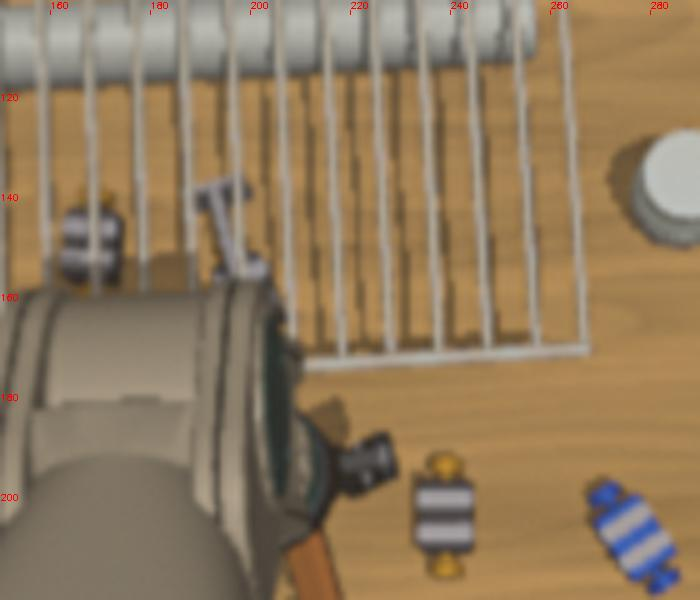

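```bash

python3 -m crank '[{"dp":[0,0.15,0],"rot":[0,0,0],"gripper":-1},{"dp":[0,0.15,0],"rot":[0,0,0],"gripper":-1},{"dp":[0,0,0],"rot":[0,0,0],"gripper":-1},{"dp":[0,0,0.1],"rot":[0,0,0],"gripper":-1},{"dp":[0.039,0,0.145],"rot":[0,0,0],"gripper":-1},{"dp":[0.039,0,0.145],"rot":[0,0,0],"gripper":-1},{"dp":[0.039,0,0.145],"rot":[0,0,0],"gripper":-1},{"dp":[0.039,0,0.145],"rot":[0,0,0],"gripper":-1}]' 70
python3 - <<'E'
from h import *
go()
E
python3 -m crank '[{"dp":[0.039,0,0.145],"rot":[0,0,0],"gripper":-1},{"dp":[0.039,0,0.145],"rot":[0,0,0],"gripper":-1},{"dp":[0.039,0,0.145],"rot":[0,0,0],"gripper":-1},{"dp":[0.039,0,0.145],"rot":[0,0,0],"gripper":-1},{"dp":[0.03,0,0.12],"rot":[0,0,0],"gripper":-1},{"dp":[0,0,0],"rot":[0,0,0],"gripper":-1}]' 70
python3 - <<'E'
from h import *
d=snap('top','t7');crop('t7',150,120,290,240,5,'c8') 
go()
E
```

```text
clock: 15.35
tool_pos: [0.4949, 0.0856, 0.052]
tcp_rot: [0.43, 0.561, -0.561, -0.43]
ft_force: [1.0, 0.4, -1.8]
grip_width: 0.0205
tcp [0.4949 0.0856 0.052 ] zyaw -164.95 tilt 0.03 q6 -0.22 w 0.0205 F [ 1.   0.4 -1.8] t 15.35
clock: 16.1
tool_pos: [0.4216, 0.0852, 0.0514]
tcp_rot: [-0.43, -0.561, 0.562, 0.431]
ft_force: [-0.6, 0.5, -1.4]
grip_width: 0.0207
tcp [0.4227 0.0852 0.0516] zyaw -164.95 tilt 0.05 q6 -0.21 w 0.0205 F [-0.3  0.  -2.6] t 16.15
```

View pics/c8.png

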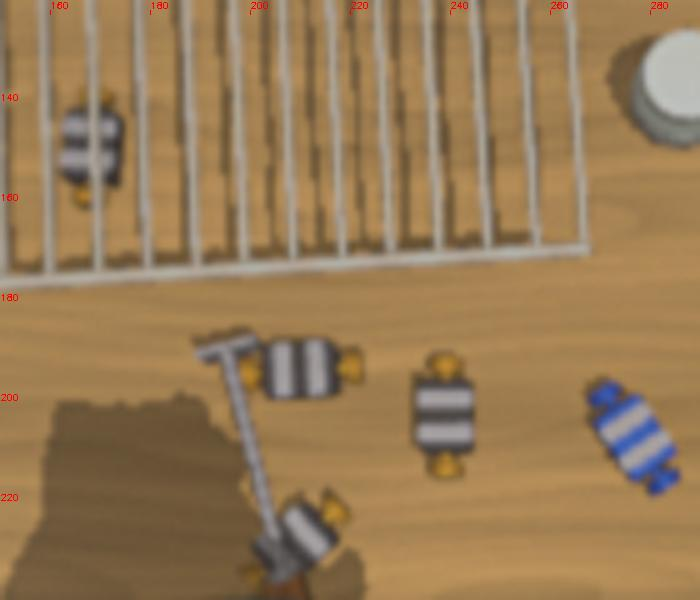

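```bash

python3 -m crank '[{"dp":[0,-0.25,0],"rot":[0,0,0],"gripper":-1},{"dp":[0,-0.25,0],"rot":[0,0,0],"gripper":-1},{"dp":[0,0,0],"rot":[0,0.0417,0],"gripper":-1},{"dp":[0,0,0],"rot":[0,0.0417,0],"gripper":-1},{"dp":[0,0,0],"rot":[0,0,0],"gripper":-1}]' 70
python3 - <<'E'
from h import *
d=load('t7')
b=pix(d,210.2,193.2,.028); print('B',b, 'ends',pix(d,200,194.2,.022),pix(d,219.6,193,.022))
print('A',pix(d,168,149.2,.028),'ends',pix(d,168.6,139.8,.022),pix(d,166.6,158.8,.022))
print('C',pix(d,238.6,202.8,.028), '4',pix(d,209,228,.028))
go([.625-.1865,b[1]-.003,.1],180)
E
```

```text
clock: 16.77
tool_pos: [0.4241, 0.0851, 0.1019]
tcp_rot: [0.5, 0.5, -0.5, -0.499]
ft_force: [-0.1, -0.0, -1.9]
grip_width: 0.0208
B [0.5929006  0.08932028 0.028     ] ends [0.5907172  0.12052332 0.022     ] [0.59391337 0.06199917 0.022     ]
A [0.72705218 0.21739645 0.028     ] ends [0.75758405 0.21770599 0.022     ] [0.698894   0.22251513 0.022     ]
C [0.56370063 0.00500312 0.028     ] 4 [0.49004752 0.09220422 0.028     ]
tcp [0.4241 0.0851 0.1019] zyaw -179.9 tilt 0.03 q6 0.05 w 0.0208 F [-0.1 -0.  -1.9] t 16.77
dp total [ 0.012  0.019 -0.144]
yaw +-0.10 world -> rot y 0.0005
```

```bash

python3 -m crank '[{"dp":[0.01,0,-0.12],"rot":[0,0,0],"gripper":-1},{"dp":[0,0,0],"rot":[0,0,0],"gripper":-1},{"dp":[0,0.25,0],"rot":[0,0,0],"gripper":-1},{"dp":[0,0.23,0],"rot":[0,0,0],"gripper":-1},{"dp":[0,0,0],"rot":[0,0,0],"gripper":-1},{"dp":[0,0,0.12],"rot":[0,0,0],"gripper":-1},{"dp":[0,0,0.12],"rot":[0,0,0],"gripper":-1},{"dp":[0,0,0.12],"rot":[0,0,0],"gripper":-1}]' 70
python3 -m crank '[{"dp":[0,0,0.08],"rot":[0,0,0],"gripper":-1},{"dp":[0,0,0],"rot":[0,0,0],"gripper":-1}]' 70
python3 - <<'E'
from h import *
d=snap('top','t8');crop('t8',150,120,290,240,5,'c8') 
go()
E
```

```text
clock: 17.77
tool_pos: [0.3993, 0.0863, 0.0546]
tcp_rot: [0.5, 0.501, -0.5, -0.499]
ft_force: [1.0, -1.2, -1.1]
grip_width: 0.0208
clock: 18.02
tool_pos: [0.3905, 0.0863, 0.0539]
tcp_rot: [-0.5, -0.5, 0.5, 0.5]
ft_force: [0.2, 0.4, -2.0]
grip_width: 0.0206
tcp [0.3909 0.0863 0.0539] zyaw -179.96 tilt 0.02 q6 0.05 w 0.021 F [-0.4 -0.  -1.7] t 18.07
```

View pics/c8.png

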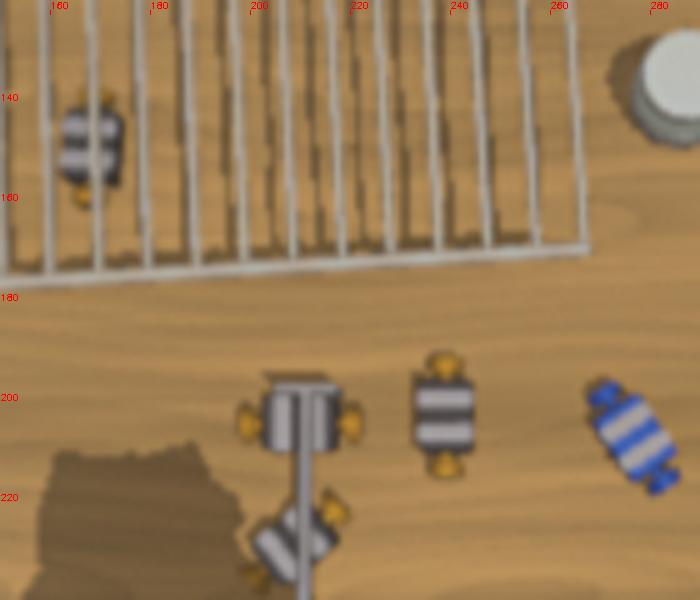

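```bash

python3 -m crank '[{"dp":[0,-0.3,0],"rot":[0,0,0],"gripper":-1},{"dp":[0,-0.2,0],"rot":[0,0,0],"gripper":-1},{"dp":[0.4,0,-0.14],"rot":[0,0,0],"gripper":-1},{"dp":[0.5,0,-0.14],"rot":[0,0,0],"gripper":-1},{"dp":[0.41,0,0],"rot":[0,0,0],"gripper":-1},{"dp":[0,0.2,0],"rot":[0,0,0],"gripper":-1},{"dp":[0,0,0],"rot":[0,0,0],"gripper":-1},{"dp":[0,0,0],"rot":[0,0,0],"gripper":-1}]' 70
python3 - <<'E'
from h import *
go([.590,.218,.081],180)
E
```

```text
clock: 19.08
tool_pos: [0.4193, 0.2169, 0.0838]
tcp_rot: [-0.5, -0.5, 0.5, 0.5]
ft_force: [-0.1, -0.6, -0.7]
grip_width: 0.0207
tcp [0.4193 0.2169 0.0838] zyaw -180.0 tilt 0.05 q6 0.34 w 0.0207 F [-0.1 -0.6 -0.7] t 19.07
dp total [ 0.011  0.027 -1.707]
yaw +-0.00 world -> rot y 0.0000
```

```bash

python3 -m crank '[{"dp":[0.01,0.03,-0.2],"rot":[0,0,0],"gripper":-1},{"dp":[0,0,-0.35],"rot":[0,0,0],"gripper":-1},{"dp":[0,0,-0.35],"rot":[0,0,0],"gripper":-1},{"dp":[0,0,-0.35],"rot":[0,0,0],"gripper":-1},{"dp":[0,0,-0.3],"rot":[0,0,0],"gripper":-1},{"dp":[0,0,-0.16],"rot":[0,0,0],"gripper":-1},{"dp":[0,0,0],"rot":[0,0,0],"gripper":-1},{"dp":[0,0,0],"rot":[0,0,0],"gripper":-1}]' 70
python3 - <<'E'
from h import *
d=snap('top','t9');crop('t9',130,90,270,210,5,'c8') 
go([.590,.218,.053],180)
E
```

```text
clock: 20.08
tool_pos: [0.5893, 0.2181, 0.0805]
tcp_rot: [-0.499, -0.5, 0.501, 0.5]
ft_force: [-1.0, -0.5, -1.1]
grip_width: 0.0203
tcp [0.589  0.2182 0.0805] zyaw -179.95 tilt 0.11 q6 0.25 w 0.0201 F [ 0.6 -0.1 -1.4] t 20.12
dp total [-0.002  0.275 -0.011]
yaw +-0.05 world -> rot y 0.0003
```

View pics/c8.png

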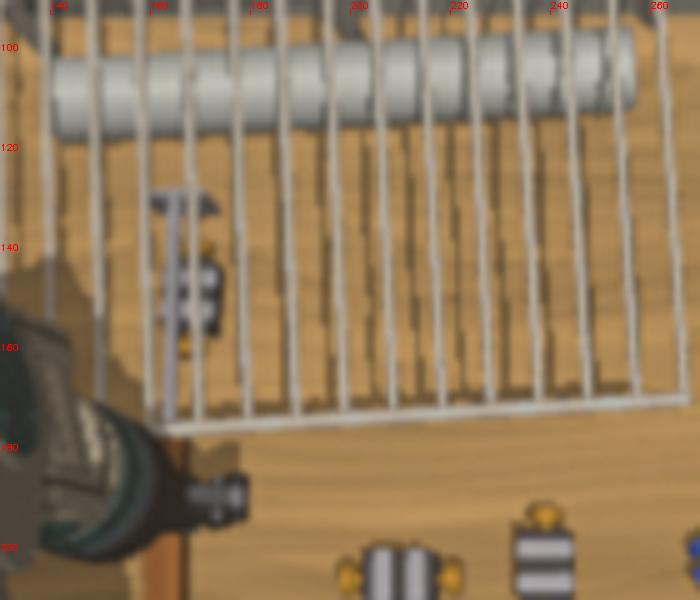

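```bash

python3 - <<'E'
from h import *
d=load('t9')
for y in (.200,.218,.236): print(proj(d,[.776,y,.0375]),proj(d,[.776,y,.0805]))
print(pix(d,171,139.5,.022),pix(d,166.6,159,.022), pix(d,168.2,149.2,.028))
E
```

```text
[173.36480143 132.46065061] [169.9116015  128.37401113]
[167.36985165 132.50154392] [163.66145542 128.41721715]
[161.37630632 132.54333278] [157.41302547 128.46146601]
[0.75846646 0.2104262  0.022     ] [0.69827977 0.22250204 0.022     ] [0.72704795 0.2167936  0.028     ]
```

```bash

python3 -m crank '[{"dp":[-0.04,0.14,0],"rot":[0,0,0],"gripper":-1},{"dp":[0,0.14,0],"rot":[0,0,0],"gripper":-1},{"dp":[0,0,0],"rot":[0,0,0],"gripper":-1},{"dp":[0,0,0.1],"rot":[0,0,0],"gripper":-1},{"dp":[0,0,0.15],"rot":[0,0,0],"gripper":-1},{"dp":[0,0,0.15],"rot":[0,0,0],"gripper":-1},{"dp":[0,0,0.15],"rot":[0,0,0],"gripper":-1},{"dp":[0,0,0.15],"rot":[0,0,0],"gripper":-1}]' 70
python3 -m crank '[{"dp":[0,0,0.15],"rot":[0,0,0],"gripper":-1},{"dp":[0,0,0.15],"rot":[0,0,0],"gripper":-1},{"dp":[0,0,0.15],"rot":[0,0,0],"gripper":-1},{"dp":[0,0,0.15],"rot":[0,0,0],"gripper":-1},{"dp":[0,0,0.15],"rot":[0,0,0],"gripper":-1},{"dp":[0,0,0.15],"rot":[0,0,0],"gripper":-1},{"dp":[0,0,0.1],"rot":[0,0,0],"gripper":-1},{"dp":[0,0,0],"rot":[0,0,0],"gripper":-1}]' 70
python3 - <<'E'
from h import *
d=snap('top','ta');crop('ta',130,120,270,240,5,'c8') 
go()
E
```

```text
clock: 21.12
tool_pos: [0.5196, 0.2144, 0.0532]
tcp_rot: [0.5, 0.5, -0.5, -0.5]
ft_force: [1.7, 0.6, -2.0]
grip_width: 0.0206
clock: 22.12
tool_pos: [0.4186, 0.2141, 0.0525]
tcp_rot: [-0.499, -0.5, 0.501, 0.5]
ft_force: [-0.6, 0.5, -1.2]
grip_width: 0.0204
tcp [0.4192 0.2141 0.0525] zyaw -179.95 tilt 0.11 q6 0.33 w 0.0208 F [-0.2 -0.1 -1.7] t 22.18
```

View pics/c8.png

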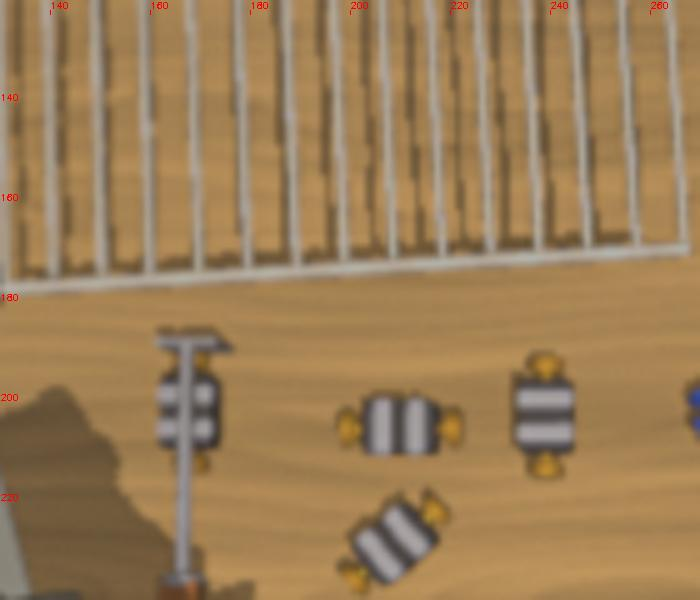

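```bash

python3 -m crank '[{"dp":[0,-0.4,0],"rot":[0,0,0],"gripper":-1},{"dp":[0,-0.5,0],"rot":[0,0,0],"gripper":-1},{"dp":[-0.3,-0.45,0],"rot":[0,0,0],"gripper":-1},{"dp":[-0.5,0,0],"rot":[0,0,0],"gripper":-1},{"dp":[-0.5,0,-0.1],"rot":[0,0,0],"gripper":-1},{"dp":[-0.5,0,0],"rot":[0,0,0],"gripper":-1},{"dp":[-0.3,0,0],"rot":[0,0,0],"gripper":-1},{"dp":[0,0,0],"rot":[0,0,0],"gripper":-1}]' 70
python3 -m crank '[{"dp":[0,0,0],"rot":[0,0.0526,0],"gripper":-1},{"dp":[0,0,0],"rot":[0,0.0526,0],"gripper":-1},{"dp":[0,0,0],"rot":[0,0.0526,0],"gripper":-1},{"dp":[0,0,0],"rot":[0,0.0526,0],"gripper":-1},{"dp":[0,0,0],"rot":[0,0.0526,0],"gripper":-1},{"dp":[0,0,0],"rot":[0,0.0526,0],"gripper":-1},{"dp":[0,0,0],"rot":[0,0.0526,0],"gripper":-1},{"dp":[0,0,0],"rot":[0,0.0526,0],"gripper":-1}]' 70
python3 -m crank '[{"dp":[0,0,0],"rot":[0,0.0526,0],"gripper":-1},{"dp":[0,0,0],"rot":[0,0.0526,0],"gripper":-1},{"dp":[0,0,0],"rot":[0,0,0],"gripper":-1}]' 70
python3 - <<'E'
from h import *
go([.648,-.2387,.19],85.37)
E
```

```text
clock: 23.18
tool_pos: [0.4303, 0.0027, 0.1875]
tcp_rot: [-0.5, -0.499, 0.499, 0.501]
ft_force: [-0.2, 0.0, -1.3]
grip_width: 0.0205
clock: 24.18
tool_pos: [0.4302, 0.0055, 0.1875]
tcp_rot: [-0.701, -0.086, 0.087, 0.702]
ft_force: [0.3, -0.2, -1.1]
grip_width: 0.0206
clock: 24.55
tool_pos: [0.4303, 0.0052, 0.1875]
tcp_rot: [-0.706, 0.028, -0.027, 0.707]
ft_force: [-0.5, 0.1, -1.1]
grip_width: 0.0207
tcp [0.4303 0.0052 0.1875] zyaw 85.53 tilt 0.08 q6 1.51 w 0.0207 F [-0.5  0.1 -1.1] t 24.55
dp total [ 2.361 -0.029 -2.262]
yaw +-0.16 world -> rot y 0.0009
```

```bash

python3 -m crank '[{"dp":[0.3,0,-0.29],"rot":[0,0.0009,0],"gripper":-1},{"dp":[0.34,0,-0.33],"rot":[0,0,0],"gripper":-1},{"dp":[0.34,0,-0.33],"rot":[0,0,0],"gripper":-1},{"dp":[0.34,0,-0.33],"rot":[0,0,0],"gripper":-1},{"dp":[0.34,0,-0.32],"rot":[0,0,0],"gripper":-1},{"dp":[0.34,0,-0.32],"rot":[0,0,0],"gripper":-1},{"dp":[0.36,0,-0.34],"rot":[0,0,0],"gripper":-1},{"dp":[0,0,0],"rot":[0,0,0],"gripper":-1}]' 70
python3 -m crank '[{"dp":[0,0,0],"rot":[0,0,0],"gripper":-1},{"dp":[0,0,0],"rot":[0,0,0],"gripper":-1}]' 70
python3 - <<'E'
from h import *
go([.648,-.2387,.0593],85.37);snap('side','sb');crop('sb',300,110,450,220,5,'c7');go()
w=cloud(load('sb'))
p=w[(abs(w[...,2]-.19)<.03)&(w[...,1]<-.15)&(w[...,1]>-.44)&(w[...,0]<.68)&(w[...,0]>.6)]
for a,b in [(-.21,-.15),(-.4,-.33)]:
  q=p[(p[:,1]>a)&(p[:,1]<b)]; print(len(q),np.median(q,axis=0).round(4) if len(q) else '')
E
```

```text
clock: 25.55
tool_pos: [0.6492, -0.2428, 0.1866]
tcp_rot: [0.707, -0.029, 0.03, -0.706]
ft_force: [-0.6, 1.0, -2.1]
grip_width: 0.0207
clock: 25.8
tool_pos: [0.6461, -0.2393, 0.1876]
tcp_rot: [-0.706, 0.029, -0.029, 0.707]
ft_force: [-0.2, 0.6, -1.5]
grip_width: 0.0206
tcp [ 0.6461 -0.2393  0.1876] zyaw 85.3 tilt 0.08 q6 1.2 w 0.0206 F [-0.2  0.6 -1.5] t 25.8
dp total [0.02  1.283 0.007]
yaw +0.07 world -> rot y -0.0004
tcp [ 0.6462 -0.2394  0.1878] zyaw 85.29 tilt 0.05 q6 1.2 w 0.0207 F [ 0.3  0.2 -1.6] t 25.85
166 [ 0.6408 -0.1913  0.1911]
92 [ 0.6323 -0.365   0.1846]
```

View pics/c7.png

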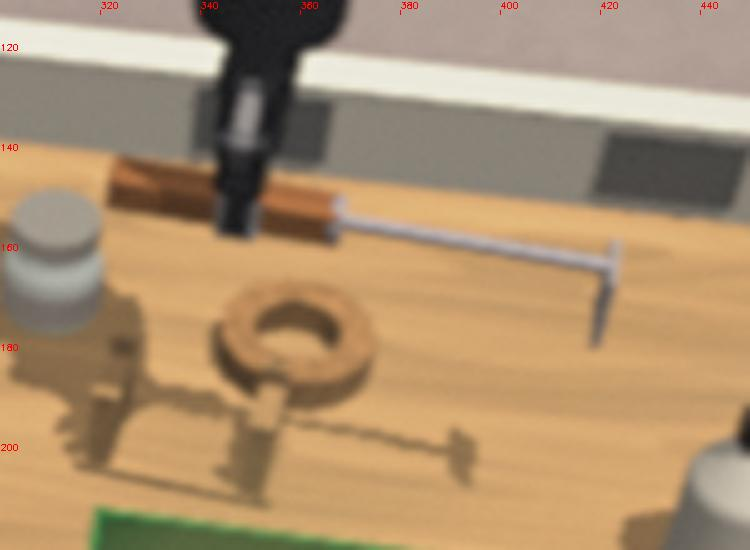

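Rod sits unchanged in the grip (handle ends at about (321,147), blade (421,168)). Lower into the rest.

```bash

python3 -m crank '[{"dp":[0.01,0.3,0.01],"rot":[0,0,0],"gripper":-1},{"dp":[0,0.4,0],"rot":[0,0,0],"gripper":-1},{"dp":[0,0.3,0],"rot":[0,0,0],"gripper":-1},{"dp":[0,0.15,0],"rot":[0,0,0],"gripper":-1},{"dp":[0,0.08,0],"rot":[0,0,0],"gripper":-1},{"dp":[0,0.04,0],"rot":[0,0,0],"gripper":-1},{"dp":[0,0,0],"rot":[0,0,0],"gripper":-1},{"dp":[0,0,0],"rot":[0,0,0],"gripper":-1}]' 70
python3 - <<'E'
from h import *
go([.648,-.2387,.0593],85.37)
E
```

```text
clock: 26.85
tool_pos: [0.6488, -0.2401, 0.062]
tcp_rot: [0.707, -0.029, 0.03, -0.706]
ft_force: [-0.1, -0.0, -1.3]
grip_width: 0.0206
tcp [ 0.6488 -0.2401  0.062 ] zyaw 85.19 tilt 0.11 q6 1.21 w 0.0206 F [-0.1 -0.  -1.3] t 26.85
dp total [-0.009  0.027  0.013]
yaw +0.18 world -> rot y -0.0010
```

```bash

python3 -m crank '[{"dp":[-0.01,0.03,0.01],"rot":[0,-0.001,0],"gripper":-1},{"dp":[0,0,0],"rot":[0,0,0],"gripper":-1},{"dp":[0,0,0],"rot":[0,0,0],"gripper":-1}]' 40
python3 - <<'E'
from h import *
go([.648,-.2387,.0593],85.37)
E
```

```text
clock: 27.22
tool_pos: [0.6481, -0.2393, 0.0593]
tcp_rot: [0.707, -0.028, 0.029, -0.706]
ft_force: [-0.5, -0.8, 4.7]
grip_width: 0.0204
tcp [ 0.6481 -0.2393  0.0593] zyaw 85.37 tilt 0.16 q6 1.2 w 0.0204 F [-0.5 -0.8  4.7] t 27.23
dp total [-0.002 -0.     0.006]
yaw +-0.00 world -> rot y 0.0000
```

Contact force shows the handle on the posts. Release and rise.

```bash

python3 -m crank '[{"dp":[0,0,0],"rot":[0,0,0],"gripper":-0.3},{"dp":[0,0,0],"rot":[0,0,0],"gripper":-0.1},{"dp":[0,0,0],"rot":[0,0,0],"gripper":0},{"dp":[0,0,0],"rot":[0,0,0],"gripper":0},{"dp":[0,0,0],"rot":[0,0,0],"gripper":0},{"dp":[0,-0.3,0],"rot":[0,0,0],"gripper":0},{"dp":[0,-0.5,0],"rot":[0,0,0],"gripper":0},{"dp":[0,-0.5,0],"rot":[0,0,0],"gripper":0}]' 40
python3 -m crank '[{"dp":[-0.6,0,0],"rot":[0,0,0],"gripper":0},{"dp":[-0.6,0,0],"rot":[0,0,0],"gripper":0},{"dp":[-0.6,0,0],"rot":[0,0,0],"gripper":0},{"dp":[0,0,0],"rot":[0,0,0],"gripper":0},{"dp":[0,0,0],"rot":[0,0,0],"gripper":0}]' 40
python3 - <<'E'
from h import *
go();d=snap('side','sc');crop('sc',260,110,420,230,5,'c7');d=snap('top','tc');crop('tc',140,160,300,280,5,'c8') ;go()
E
```

```text
clock: 28.22
tool_pos: [0.6467, -0.2385, 0.1886]
tcp_rot: [-0.706, 0.029, -0.028, 0.707]
ft_force: [-0.5, 0.2, 0.2]
grip_width: 0.0429
clock: 28.85
tool_pos: [0.4681, -0.2245, 0.1883]
tcp_rot: [0.707, -0.028, 0.029, -0.706]
ft_force: [1.1, -0.3, 0.6]
grip_width: 0.043
tcp [ 0.4681 -0.2245  0.1883] zyaw 85.35 tilt 0.11 q6 1.08 w 0.043 F [ 1.1 -0.3  0.6] t 28.85
tcp [ 0.4693 -0.2248  0.1886] zyaw 85.39 tilt 0.14 q6 1.08 w 0.0427 F [0.3 0.2 0.1] t 28.95
```

View pics/c7.png

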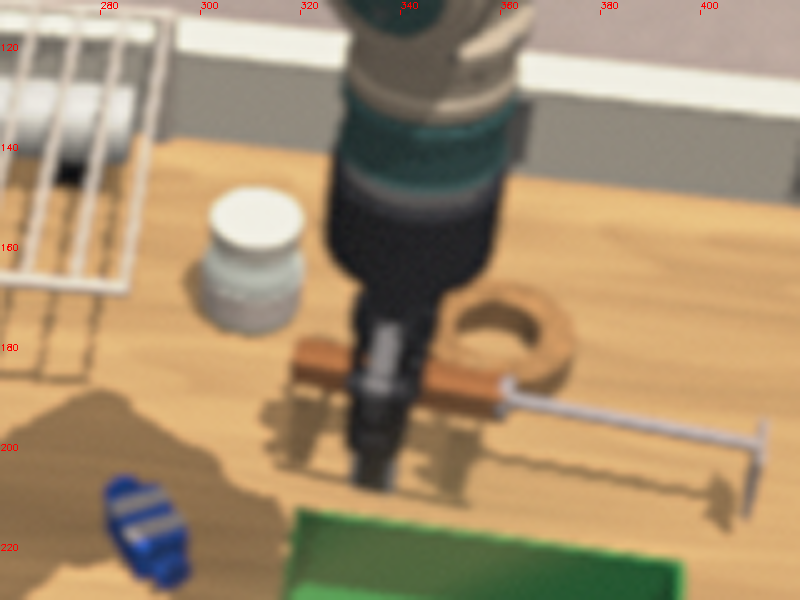

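View pics/c8.png

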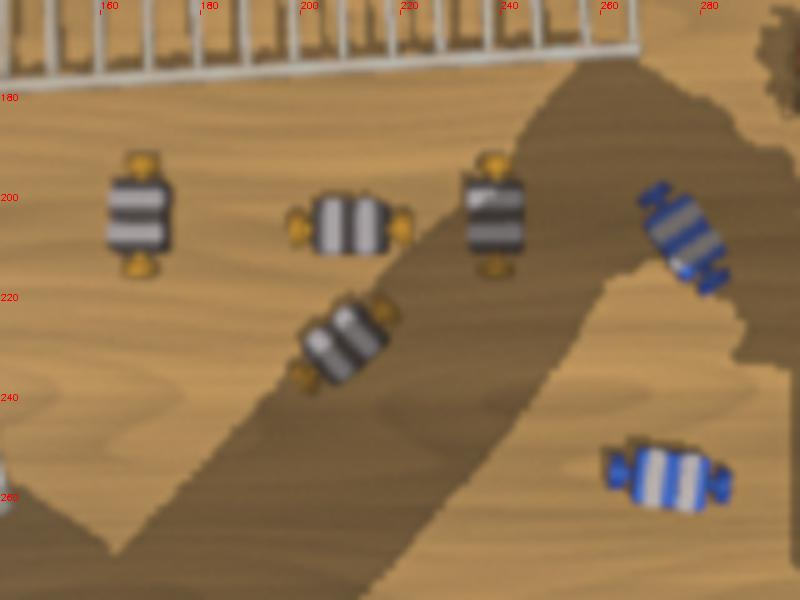

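View pics/tc.png

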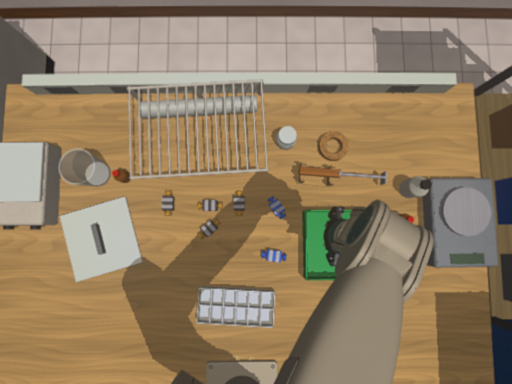

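```bash

python3 - <<'E'
from h import *
d=load('tc')
def P(u,v,h): return pix(d,u/5+140-.4,v/5+160-.4,h)
for n,a,b,c in [('A',(142,163),(140,265),(139,214)),('B',(299,227),(402,227),(351,226)),('C',(496,163),(495,268),(495,214)),('4',(385,309),(303,377),(345,341))]:
    a,b,c=P(*a,.022),P(*b,.022),P(*c,.028); print(n,c[:2].round(4),((a+b)/2)[:2].round(4),np.linalg.norm(a-b).round(3),'yaw',np.degrees(np.arctan2(*(a-b)[[1,0]])).round(1))
print(P(681,232,.028),P(672,478,.028))
w=cloud(d)
for nm,(x,y) in dict(A=(.565,.214),B=(.56,.09),C=(.563,.008),b4=(.49,.094)).items():
    q=w[(np.hypot(w[...,0]-x,w[...,1]-y)<.05)&(w[...,2]>.022)&(w[...,2]<.04)]; r=cv2.minAreaRect(q[:,:2].astype(np.float32)); print(nm,r,q.mean(0).round(4))
E
```

```text
A [0.5664 0.2159] [0.5669 0.2162] 0.061 yaw -0.0
B [0.5584 0.0903] [0.5582 0.0913] 0.061 yaw 89.6
C [0.5649 0.005 ] [0.5645 0.005 ] 0.063 yaw -0.7
4 [0.4906 0.0934] [0.4895 0.0947] 0.062 yaw -50.6
[ 0.55337578 -0.10525231  0.028     ] [ 0.40938116 -0.09806609  0.028     ]
A ((0.5664877891540527, 0.21833248436450958), (0.06879878789186478, 0.033519044518470764), 0.9650222659111023) [0.5656 0.2176 0.0272]
B ((0.5417245626449585, 0.09190003573894501), (0.06885425001382828, 0.06231870874762535), 89.09528350830078) [0.5563 0.0918 0.0275]
C ((0.5708800554275513, 0.016449015587568283), (0.07102876156568527, 0.0644538477063179), 64.43771362304688) [0.5643 0.006  0.0272]
b4 ((0.48930123448371887, 0.09522245079278946), (0.03243916481733322, 0.07031507790088654), 40.01606750488281) [0.4897 0.0944 0.0273]
```

```bash

python3 -m crank '[{"dp":[0,0,0],"rot":[0,-0.0496,0],"gripper":0.15},{"dp":[0,0,0],"rot":[0,-0.0496,0],"gripper":0.15},{"dp":[0,0,0],"rot":[0,-0.0496,0],"gripper":0.15},{"dp":[0,0,0],"rot":[0,-0.0496,0],"gripper":0.15},{"dp":[0,0,0],"rot":[0,-0.0496,0],"gripper":0.15},{"dp":[0,0,0],"rot":[0,0,0],"gripper":0.15}]' 60
python3 - <<'E'
from h import *
go([.490,.0945,.12],130)
E
```

```text
clock: 29.7
tool_pos: [0.4692, -0.2246, 0.1881]
tcp_rot: [0.665, 0.242, -0.241, -0.664]
ft_force: [-0.5, 0.2, 1.0]
grip_width: 0.049
tcp [ 0.4692 -0.2246  0.1881] zyaw 129.95 tilt 0.06 q6 0.3 w 0.049 F [-0.5  0.2  1. ] t 29.7
dp total [2.208 0.679 2.313]
yaw +0.05 world -> rot y -0.0003
```

```bash

python3 -m crank '[{"dp":[0.3,0,0.31],"rot":[0,0,0],"gripper":0.15},{"dp":[0.38,0.05,0.4],"rot":[0,0,0],"gripper":0.15},{"dp":[0.38,0.1,0.4],"rot":[0,0,0],"gripper":0.15},{"dp":[0.38,0.1,0.4],"rot":[0,0,0],"gripper":0.15},{"dp":[0.38,0.1,0.4],"rot":[0,0,0],"gripper":0.15},{"dp":[0.38,0.2,0.4],"rot":[0,0,0],"gripper":0.15},{"dp":[0,0.1,0],"rot":[0,0,0],"gripper":0.15},{"dp":[0,0,0],"rot":[0,0,0],"gripper":0.15}]' 60
python3 - <<'E'
from h import *
go([.490,.0945,.12],130); snap('wrist','wa')
E
```

```text
clock: 30.7
tool_pos: [0.4874, 0.0945, 0.122]
tcp_rot: [-0.664, -0.241, 0.242, 0.665]
ft_force: [0.4, -0.3, 0.1]
grip_width: 0.0494
tcp [0.4874 0.0945 0.122 ] zyaw 129.99 tilt 0.11 q6 0.93 w 0.0494 F [ 0.4 -0.3  0.1] t 30.7
dp total [ 0.02   0.02  -0.017]
yaw +0.01 world -> rot y -0.0001
```

View pics/wa.png

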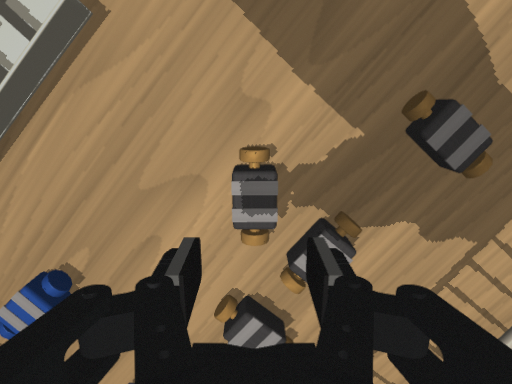

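```bash

python3 -m crank '[{"dp":[0.02,0.3,-0.02],"rot":[0,0,0],"gripper":0.15},{"dp":[0,0.4,0],"rot":[0,0,0],"gripper":0.15},{"dp":[0,0.3,0],"rot":[0,0,0],"gripper":0.15},{"dp":[0,0,0],"rot":[0,0,0],"gripper":0.15},{"dp":[0,0,0],"rot":[0,0,0],"gripper":-1},{"dp":[0,0,0],"rot":[0,0,0],"gripper":-1},{"dp":[0,0,0],"rot":[0,0,0],"gripper":-1},{"dp":[0,0,0],"rot":[0,0,0],"gripper":-1}]' 60
python3 - <<'E'
from h import *
go()
E
python3 -m crank '[{"dp":[0,-0.4,0],"rot":[0,0,0],"gripper":-1},{"dp":[0,-0.4,0],"rot":[0,0,0],"gripper":-1},{"dp":[0,-0.4,0],"rot":[0,0,0],"gripper":-1},{"dp":[0,0,0],"rot":[0,0,0],"gripper":-1}]' 60
python3 - <<'E'
from h import *
go([.488,-.238,.14],180)
E
```

```text
clock: 31.75
tool_pos: [0.4922, 0.0938, 0.0244]
tcp_rot: [0.665, 0.243, -0.241, -0.664]
ft_force: [-0.2, -1.5, 7.5]
grip_width: 0.0304
tcp [0.4922 0.0938 0.0244] zyaw 130.0 tilt 0.2 q6 0.93 w 0.0304 F [-0.2 -1.5  7.5] t 31.75
clock: 32.25
tool_pos: [0.4934, 0.0945, 0.1464]
tcp_rot: [0.665, 0.245, -0.239, -0.664]
ft_force: [0.4, 0.8, -1.8]
grip_width: 0.0307
tcp [0.4934 0.0945 0.1464] zyaw 130.03 tilt 0.45 q6 0.93 w 0.0307 F [ 0.4  0.8 -1.8] t 32.25
dp total [-2.18   0.061 -2.511]
yaw +49.97 world -> rot y -0.2776
```

```bash

python3 -m crank '[{"dp":[-0.27,0,-0.31],"rot":[0,0,0],"gripper":-1},{"dp":[-0.27,0,-0.31],"rot":[0,0,0],"gripper":-1},{"dp":[-0.27,0,-0.31],"rot":[0,0,0],"gripper":-1},{"dp":[-0.27,0,-0.31],"rot":[0,0,0],"gripper":-1},{"dp":[-0.27,0,-0.31],"rot":[0,0,0],"gripper":-1},{"dp":[-0.27,0,-0.31],"rot":[0,0,0],"gripper":-1},{"dp":[-0.27,0,-0.31],"rot":[0,0,0],"gripper":-1},{"dp":[-0.27,0,-0.31],"rot":[0,0,0],"gripper":-1}]' 60
python3 -m crank '[{"dp":[0,0,0],"rot":[0,-0.0555,0],"gripper":-1},{"dp":[0,0,0],"rot":[0,-0.0555,0],"gripper":-1},{"dp":[0,0,0],"rot":[0,-0.0555,0],"gripper":-1},{"dp":[0,0,0],"rot":[0,-0.0555,0],"gripper":-1},{"dp":[0,0,0],"rot":[0,-0.0555,0],"gripper":-1},{"dp":[0,0,0],"rot":[0,0,0],"gripper":-1},{"dp":[0,0,0],"rot":[0,0,0],"gripper":-1}]' 60
python3 - <<'E'
from h import *
go([.488,-.238,.0295],180)
E
```

```text
clock: 33.25
tool_pos: [0.4832, -0.2352, 0.141]
tcp_rot: [-0.664, -0.241, 0.242, 0.665]
ft_force: [0.5, 0.1, -2.3]
grip_width: 0.0305
clock: 34.12
tool_pos: [0.4839, -0.2343, 0.1419]
tcp_rot: [-0.5, -0.499, 0.499, 0.501]
ft_force: [-0.4, 0.1, -1.1]
grip_width: 0.0307
tcp [ 0.4839 -0.2343  0.1419] zyaw 179.83 tilt 0.1 q6 -0.57 w 0.0307 F [-0.4  0.1 -1.1] t 34.12
dp total [-0.038  1.124 -0.043]
yaw +0.17 world -> rot y -0.0010
```

```bash

python3 -m crank '[{"dp":[-0.03,0.2,-0.04],"rot":[0,0,0],"gripper":-1},{"dp":[0,0.35,0],"rot":[0,0,0],"gripper":-1},{"dp":[0,0.3,0],"rot":[0,0,0],"gripper":-1},{"dp":[0,0.2,0],"rot":[0,0,0],"gripper":-1},{"dp":[0,0.04,0],"rot":[0,0,0],"gripper":-1},{"dp":[0,0,0],"rot":[0,0,0],"gripper":-1},{"dp":[0,0,0],"rot":[0,0,0],"gripper":-1}]' 60
python3 - <<'E'
from h import *
go([.488,-.238,.0295],180)
E
```

```text
clock: 35.0
tool_pos: [0.4894, -0.2384, 0.0349]
tcp_rot: [0.501, 0.5, -0.5, -0.499]
ft_force: [-0.3, -0.1, -1.4]
grip_width: 0.0308
tcp [ 0.4894 -0.2384  0.0349] zyaw 179.94 tilt 0.13 q6 -0.57 w 0.0308 F [-0.3 -0.1 -1.4] t 35.0
dp total [0.004 0.054 0.014]
yaw +0.06 world -> rot y -0.0003
```

```bash

python3 -m crank '[{"dp":[0,0.05,0],"rot":[0,0,0],"gripper":-1},{"dp":[0,0,0],"rot":[0,0,0],"gripper":-1},{"dp":[0,0,0],"rot":[0,0,0],"gripper":-0.1},{"dp":[0,0,0],"rot":[0,0,0],"gripper":0},{"dp":[0,0,0],"rot":[0,0,0],"gripper":0},{"dp":[0,-0.3,0],"rot":[0,0,0],"gripper":0},{"dp":[0,-0.5,0],"rot":[0,0,0],"gripper":0},{"dp":[0,-0.4,0],"rot":[0,0,0],"gripper":0}]' 60
python3 - <<'E'
from h import *
go([.5645,.0055,.14],180)
E
```

```text
clock: 36.0
tool_pos: [0.4888, -0.238, 0.1507]
tcp_rot: [0.501, 0.5, -0.5, -0.5]
ft_force: [0.0, -0.3, 0.3]
grip_width: 0.0429
tcp [ 0.4888 -0.238   0.1507] zyaw 179.96 tilt 0.07 q6 -0.57 w 0.0429 F [ 0.  -0.3  0.3] t 36.0
dp total [ 2.436  0.106 -0.755]
yaw +0.04 world -> rot y -0.0002
```

```bash

python3 -m crank '[{"dp":[0.48,0,-0.15],"rot":[0,0,0],"gripper":0.15},{"dp":[0.49,0,-0.15],"rot":[0,0,0],"gripper":0.15},{"dp":[0.49,0,-0.15],"rot":[0,0,0],"gripper":0.15},{"dp":[0.49,0,-0.15],"rot":[0,0,0],"gripper":0.15},{"dp":[0.49,0,-0.15],"rot":[0,0,0],"gripper":0.15},{"dp":[0,0.3,0],"rot":[0,0,0],"gripper":0.15},{"dp":[0,0,0],"rot":[0,0,0],"gripper":0.15},{"dp":[0,0,0],"rot":[0,0,0],"gripper":0.15}]' 60
python3 - <<'E'
from h import *
go([.5645,.0055,.026],180); snap('wrist','wb')
E
```

```text
clock: 37.0
tool_pos: [0.5637, 0.0058, 0.1193]
tcp_rot: [0.5, 0.5, -0.5, -0.5]
ft_force: [-0.1, -0.1, 0.4]
grip_width: 0.049
tcp [0.5637 0.0058 0.1193] zyaw 179.93 tilt 0.0 q6 -0.1 w 0.049 F [-0.1 -0.1  0.4] t 37.0
dp total [-0.003  0.933 -0.008]
yaw +0.07 world -> rot y -0.0004
```

View pics/wb.png

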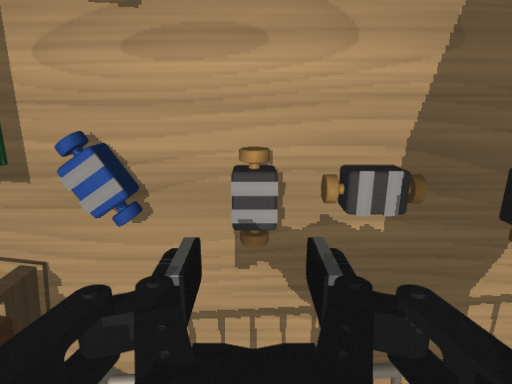

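```bash

python3 -m crank '[{"dp":[0,0.3,0],"rot":[0,0,0],"gripper":0.15},{"dp":[0,0.4,0],"rot":[0,0,0],"gripper":0.15},{"dp":[0,0.23,0],"rot":[0,0,0],"gripper":0.15},{"dp":[0,0,0],"rot":[0,0,0],"gripper":0.15},{"dp":[0,0,0],"rot":[0,0,0],"gripper":-1},{"dp":[0,0,0],"rot":[0,0,0],"gripper":-1},{"dp":[0,0,0],"rot":[0,0,0],"gripper":-1},{"dp":[0,0,0],"rot":[0,0,0],"gripper":-1}]' 60
python3 - <<'E'
from h import *
go()
E
python3 -m crank '[{"dp":[0,-0.4,0],"rot":[0,0,0],"gripper":-1},{"dp":[0,-0.4,0],"rot":[0,0,0],"gripper":-1},{"dp":[0,-0.4,0],"rot":[0,0,0],"gripper":-1},{"dp":[0,0,0],"rot":[0,0,0],"gripper":-1}]' 60
python3 - <<'E'
from h import *
go([.488,-.330,.14],180)
E
```

```text
clock: 38.05
tool_pos: [0.5654, 0.0057, 0.0277]
tcp_rot: [0.501, 0.5, -0.499, -0.499]
ft_force: [-0.5, -0.7, 6.8]
grip_width: 0.0306
tcp [0.5654 0.0057 0.0277] zyaw 179.95 tilt 0.21 q6 -0.1 w 0.0306 F [-0.5 -0.7  6.8] t 38.05
clock: 38.55
tool_pos: [0.5666, 0.006, 0.1496]
tcp_rot: [0.502, 0.502, -0.498, -0.498]
ft_force: [0.1, -0.4, -1.5]
grip_width: 0.0308
tcp [0.5666 0.006  0.1496] zyaw 179.97 tilt 0.45 q6 -0.1 w 0.0308 F [ 0.1 -0.4 -1.5] t 38.55
dp total [-3.36   0.092  0.785]
yaw +0.03 world -> rot y -0.0002
```

```bash

python3 -m crank '[{"dp":[-0.4,0,0.09],"rot":[0,0,0],"gripper":-1},{"dp":[-0.5,0,0.11],"rot":[0,0,0],"gripper":-1},{"dp":[-0.5,0,0.11],"rot":[0,0,0],"gripper":-1},{"dp":[-0.5,0,0.12],"rot":[0,0,0],"gripper":-1},{"dp":[-0.5,0,0.12],"rot":[0,0,0],"gripper":-1},{"dp":[-0.5,0,0.12],"rot":[0,0,0],"gripper":-1},{"dp":[-0.46,0,0.11],"rot":[0,0,0],"gripper":-1},{"dp":[0,0,0],"rot":[0,0,0],"gripper":-1}]' 60
python3 -m crank '[{"dp":[0,0.1,0],"rot":[0,0,0],"gripper":-1},{"dp":[0,0.3,0],"rot":[0,0,0],"gripper":-1},{"dp":[0,0.3,0],"rot":[0,0,0],"gripper":-1},{"dp":[0,0.3,0],"rot":[0,0,0],"gripper":-1},{"dp":[0,0,0],"rot":[0,0,0],"gripper":-1},{"dp":[0,0,0],"rot":[0,0,0],"gripper":-1}]' 60
python3 - <<'E'
from h import *
go([.488,-.330,.0325],180)
E
```

```text
clock: 39.55
tool_pos: [0.4839, -0.3323, 0.1439]
tcp_rot: [-0.501, -0.498, 0.499, 0.502]
ft_force: [-0.4, 1.3, -2.8]
grip_width: 0.0304
clock: 40.3
tool_pos: [0.4857, -0.3289, 0.046]
tcp_rot: [0.5, 0.5, -0.5, -0.5]
ft_force: [0.7, -0.7, -2.4]
grip_width: 0.0304
tcp [ 0.4857 -0.3289  0.046 ] zyaw -179.96 tilt 0.01 q6 -0.71 w 0.0304 F [ 0.7 -0.7 -2.4] t 40.3
dp total [-0.011  0.135 -0.023]
yaw +-0.04 world -> rot y 0.0002
```

```bash

python3 -m crank '[{"dp":[0,0.13,0],"rot":[0,0,0],"gripper":-1},{"dp":[0,0,0],"rot":[0,0,0],"gripper":-1},{"dp":[0,0,0],"rot":[0,0,0],"gripper":-0.1},{"dp":[0,0,0],"rot":[0,0,0],"gripper":0},{"dp":[0,0,0],"rot":[0,0,0],"gripper":0},{"dp":[0,-0.3,0],"rot":[0,0,0],"gripper":0},{"dp":[0,-0.5,0],"rot":[0,0,0],"gripper":0},{"dp":[0,-0.4,0],"rot":[0,0,0],"gripper":0}]' 60
python3 - <<'E'
from h import *
go([.5575,.091,.14],90)
E
```

```text
clock: 41.3
tool_pos: [0.4858, -0.3302, 0.1549]
tcp_rot: [0.501, 0.5, -0.5, -0.5]
ft_force: [0.1, -0.8, 0.0]
grip_width: 0.0429
tcp [ 0.4858 -0.3302  0.1549] zyaw 179.96 tilt 0.09 q6 -0.71 w 0.0429 F [ 0.1 -0.8  0. ] t 41.3
dp total [ 4.212  0.146 -0.714]
yaw +-89.96 world -> rot y 0.4998
```

```bash

python3 -m crank '[{"dp":[0.5,0,-0.1],"rot":[0,0,0],"gripper":0.15},{"dp":[0.6,0,-0.1],"rot":[0,0,0],"gripper":0.15},{"dp":[0.6,0,-0.1],"rot":[0,0,0],"gripper":0.15},{"dp":[0.6,0,-0.1],"rot":[0,0,0],"gripper":0.15},{"dp":[0.6,0,-0.1],"rot":[0,0,0],"gripper":0.15},{"dp":[0.6,0,-0.1],"rot":[0,0,0],"gripper":0.15},{"dp":[0.6,0,-0.1],"rot":[0,0,0],"gripper":0.15},{"dp":[0.1,0,0],"rot":[0,0,0],"gripper":0.15}]' 60
python3 -m crank '[{"dp":[0,0,0],"rot":[0,0.0555,0],"gripper":0.15},{"dp":[0,0,0],"rot":[0,0.0555,0],"gripper":0.15},{"dp":[0,0,0],"rot":[0,0.0555,0],"gripper":0.15},{"dp":[0,0,0],"rot":[0,0.0555,0],"gripper":0.15},{"dp":[0,0,0],"rot":[0,0.0555,0],"gripper":0.15},{"dp":[0,0,0],"rot":[0,0.0555,0],"gripper":0.15},{"dp":[0,0,0],"rot":[0,0.0555,0],"gripper":0.15},{"dp":[0,0,0],"rot":[0,0.0555,0],"gripper":0.15}]' 60
python3 -m crank '[{"dp":[0,0,0],"rot":[0,0.0555,0],"gripper":0.15},{"dp":[0,0.3,0],"rot":[0,0,0],"gripper":0.15},{"dp":[0,0,0],"rot":[0,0,0],"gripper":0.15},{"dp":[0,0,0],"rot":[0,0,0],"gripper":0.15}]' 60
python3 - <<'E'
from h import *
go([.5575,.091,.027],90); snap('wrist','wc')
E
```

```text
clock: 42.3
tool_pos: [0.5562, 0.0934, 0.1533]
tcp_rot: [0.499, 0.502, -0.501, -0.499]
ft_force: [0.5, 0.1, 0.3]
grip_width: 0.0494
clock: 43.3
tool_pos: [0.5556, 0.0889, 0.1529]
tcp_rot: [0.705, 0.059, -0.059, -0.704]
ft_force: [-0.4, 0.0, 0.1]
grip_width: 0.0494
clock: 43.8
tool_pos: [0.5558, 0.0896, 0.1234]
tcp_rot: [0.707, 0.0, -0.0, -0.707]
ft_force: [-0.4, 1.0, 0.8]
grip_width: 0.0488
tcp [0.5558 0.0896 0.1234] zyaw 90.01 tilt 0.01 q6 1.62 w 0.0488 F [-0.4  1.   0.8] t 43.8
dp total [0.017 0.964 0.014]
yaw +-0.01 world -> rot y 0.0001
```

View pics/wc.png

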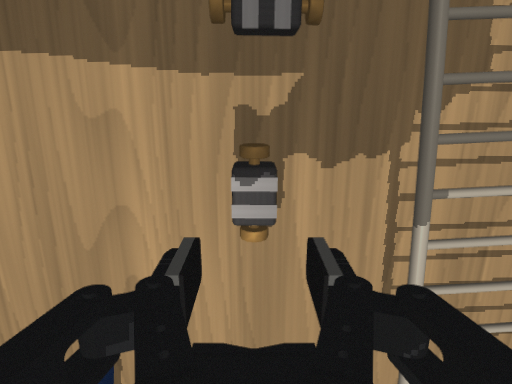

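```bash

python3 -m crank '[{"dp":[0.006,0.3,0.01],"rot":[0,0,0],"gripper":0.15},{"dp":[0,0.4,0],"rot":[0,0,0],"gripper":0.15},{"dp":[0,0.25,0],"rot":[0,0,0],"gripper":0.15},{"dp":[0,0,0],"rot":[0,0,0],"gripper":0.15},{"dp":[0,0,0],"rot":[0,0,0],"gripper":-1},{"dp":[0,0,0],"rot":[0,0,0],"gripper":-1},{"dp":[0,0,0],"rot":[0,0,0],"gripper":-1},{"dp":[0,0,0],"rot":[0,0,0],"gripper":-1}]' 60
python3 - <<'E'
from h import *
go()
E
python3 -m crank '[{"dp":[0,-0.4,0],"rot":[0,0,0],"gripper":-1},{"dp":[0,-0.4,0],"rot":[0,0,0],"gripper":-1},{"dp":[0,-0.4,0],"rot":[0,0,0],"gripper":-1},{"dp":[0,0,0],"rot":[0,0,0],"gripper":-1}]' 60
python3 - <<'E'
from h import *
go([.396,-.238,.15],180)
E
```

```text
clock: 44.85
tool_pos: [0.5581, 0.0912, 0.0297]
tcp_rot: [-0.707, -0.002, -0.001, 0.707]
ft_force: [0.2, -0.2, 7.6]
grip_width: 0.0304
tcp [0.5581 0.0912 0.0297] zyaw 90.05 tilt 0.21 q6 1.62 w 0.0304 F [ 0.2 -0.2  7.6] t 44.85
clock: 45.35
tool_pos: [0.5594, 0.0914, 0.1518]
tcp_rot: [-0.707, -0.003, -0.003, 0.707]
ft_force: [0.3, 0.2, -2.0]
grip_width: 0.0307
tcp [0.5594 0.0914 0.1518] zyaw 90.06 tilt 0.48 q6 1.62 w 0.0307 F [ 0.3  0.2 -2. ] t 45.35
dp total [-1.637e+00  3.000e-03 -3.292e+00]
yaw +89.94 world -> rot y -0.4997
```

```bash

python3 -m crank '[{"dp":[-0.16,0,-0.33],"rot":[0,0,0],"gripper":-1},{"dp":[-0.21,0,-0.42],"rot":[0,0,0],"gripper":-1},{"dp":[-0.21,0,-0.42],"rot":[0,0,0],"gripper":-1},{"dp":[-0.21,0,-0.42],"rot":[0,0,0],"gripper":-1},{"dp":[-0.21,0,-0.42],"rot":[0,0,0],"gripper":-1},{"dp":[-0.21,0,-0.42],"rot":[0,0,0],"gripper":-1},{"dp":[-0.21,0,-0.42],"rot":[0,0,0],"gripper":-1},{"dp":[-0.21,0,-0.42],"rot":[0,0,0],"gripper":-1}]' 60
python3 -m crank '[{"dp":[0,0,0],"rot":[0,-0.0555,0],"gripper":-1},{"dp":[0,0,0],"rot":[0,-0.0555,0],"gripper":-1},{"dp":[0,0,0],"rot":[0,-0.0555,0],"gripper":-1},{"dp":[0,0,0],"rot":[0,-0.0555,0],"gripper":-1},{"dp":[0,0,0],"rot":[0,-0.0555,0],"gripper":-1},{"dp":[0,0,0],"rot":[0,-0.0555,0],"gripper":-1},{"dp":[0,0,0],"rot":[0,-0.0555,0],"gripper":-1},{"dp":[0,0,0],"rot":[0,-0.0555,0],"gripper":-1}]' 60
python3 -m crank '[{"dp":[0,0,0],"rot":[0,-0.0555,0],"gripper":-1},{"dp":[0,0.3,0],"rot":[0,0,0],"gripper":-1},{"dp":[0,0,0],"rot":[0,0,0],"gripper":-1},{"dp":[0,0,0],"rot":[0,0,0],"gripper":-1}]' 60
python3 - <<'E'
from h import *
go([.396,-.238,.0345],180); snap('wrist','wd')
E
```

```text
clock: 46.35
tool_pos: [0.3918, -0.2364, 0.1464]
tcp_rot: [-0.707, 0.0, 0.001, 0.708]
ft_force: [1.1, -0.4, -2.0]
grip_width: 0.0302
clock: 47.35
tool_pos: [0.3925, -0.2351, 0.1462]
tcp_rot: [-0.539, -0.456, 0.456, 0.542]
ft_force: [0.5, 0.5, -1.3]
grip_width: 0.03
clock: 47.85
tool_pos: [0.3931, -0.2356, 0.1175]
tcp_rot: [-0.5, -0.5, 0.5, 0.501]
ft_force: [-0.1, 0.0, -1.1]
grip_width: 0.0302
tcp [ 0.3931 -0.2356  0.1175] zyaw 179.96 tilt 0.08 q6 -0.68 w 0.0302 F [-0.1  0.  -1.1] t 47.85
dp total [-0.025  0.83  -0.03 ]
yaw +0.04 world -> rot y -0.0002
```

View pics/wd.png

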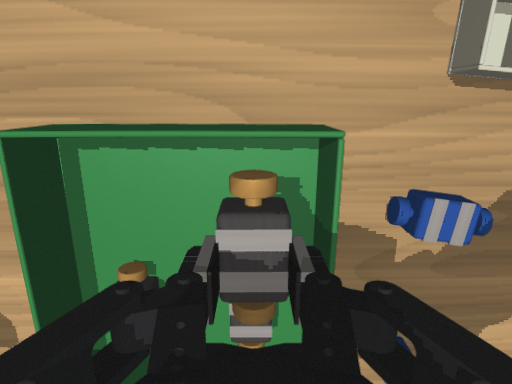

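```bash

python3 -m crank '[{"dp":[-0.02,0.2,-0.01],"rot":[0,0,0],"gripper":-1},{"dp":[0,0.3,0],"rot":[0,0,0],"gripper":-1},{"dp":[0,0.22,0],"rot":[0,0,0],"gripper":-1},{"dp":[0,0,0],"rot":[0,0,0],"gripper":-1},{"dp":[0,0,0],"rot":[0,0,0],"gripper":-1}]' 60
python3 - <<'E'
from h import *
go([.394,-.238,.0345],180)
E
```

```text
clock: 48.52
tool_pos: [0.3956, -0.2388, 0.047]
tcp_rot: [0.501, 0.5, -0.5, -0.499]
ft_force: [0.4, -0.4, -1.7]
grip_width: 0.0304
tcp [ 0.3956 -0.2388  0.047 ] zyaw 179.96 tilt 0.13 q6 -0.68 w 0.0304 F [ 0.4 -0.4 -1.7] t 48.52
dp total [0.008 0.125 0.016]
yaw +0.04 world -> rot y -0.0002
```

```bash

python3 -m crank '[{"dp":[0,0.12,0.01],"rot":[0,0,0],"gripper":-1},{"dp":[0,0,0],"rot":[0,0,0],"gripper":-1},{"dp":[0,0,0],"rot":[0,0,0],"gripper":-0.1},{"dp":[0,0,0],"rot":[0,0,0],"gripper":0},{"dp":[0,0,0],"rot":[0,0,0],"gripper":0},{"dp":[0,-0.3,0],"rot":[0,0,0],"gripper":0},{"dp":[0,-0.5,0],"rot":[0,0,0],"gripper":0},{"dp":[0,-0.4,0],"rot":[0,0,0],"gripper":0}]' 60
python3 - <<'E'
from h import *
go([.5665,.2165,.14],180)
E
```

```text
clock: 49.52
tool_pos: [0.3938, -0.2381, 0.1556]
tcp_rot: [0.501, 0.5, -0.5, -0.5]
ft_force: [-0.1, -0.2, -0.7]
grip_width: 0.0429
tcp [ 0.3938 -0.2381  0.1556] zyaw 179.96 tilt 0.06 q6 -0.68 w 0.0429 F [-0.1 -0.2 -0.7] t 49.52
dp total [ 4.547  0.154 -1.724]
yaw +0.04 world -> rot y -0.0002
```

```bash

python3 -m crank '[{"dp":[0.4,0,-0.14],"rot":[0,0,0],"gripper":0.15},{"dp":[0.52,0,-0.2],"rot":[0,0,0],"gripper":0.15},{"dp":[0.52,0,-0.2],"rot":[0,0,0],"gripper":0.15},{"dp":[0.52,0,-0.2],"rot":[0,0,0],"gripper":0.15},{"dp":[0.52,0,-0.2],"rot":[0,0,0],"gripper":0.15},{"dp":[0.52,0,-0.2],"rot":[0,0,0],"gripper":0.15},{"dp":[0.52,0,-0.2],"rot":[0,0,0],"gripper":0.15},{"dp":[0.52,0,-0.2],"rot":[0,0,0],"gripper":0.15}]' 60
python3 -m crank '[{"dp":[0.5,0,-0.18],"rot":[0,0,0],"gripper":0.15},{"dp":[0,0.3,0],"rot":[0,0,0],"gripper":0.15},{"dp":[0,0,0],"rot":[0,0,0],"gripper":0.15},{"dp":[0,0,0],"rot":[0,0,0],"gripper":0.15}]' 60
python3 - <<'E'
from h import *
go([.5665,.2165,.027],180); snap('wrist','we')
E
```

```text
clock: 50.52
tool_pos: [0.5483, 0.1678, 0.1539]
tcp_rot: [0.5, 0.5, -0.5, -0.5]
ft_force: [0.6, -0.6, 0.0]
grip_width: 0.049
clock: 51.02
tool_pos: [0.5657, 0.2154, 0.1241]
tcp_rot: [-0.5, -0.5, 0.5, 0.5]
ft_force: [-0.1, 1.2, -0.4]
grip_width: 0.0491
tcp [0.5657 0.2154 0.1241] zyaw 179.93 tilt 0.03 q6 0.26 w 0.0491 F [-0.1  1.2 -0.4] t 51.02
dp total [ 0.011  0.971 -0.009]
yaw +0.07 world -> rot y -0.0004
```

View pics/we.png

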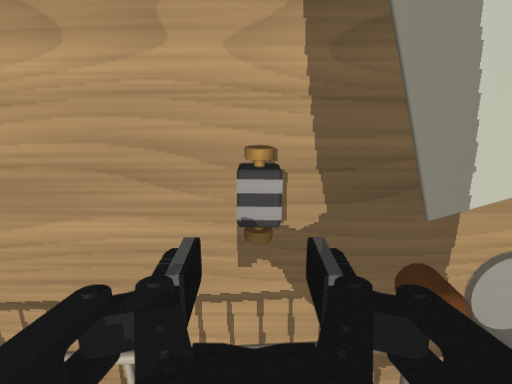

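```bash

python3 -m crank '[{"dp":[0.03,0.3,-0.01],"rot":[0,0,0],"gripper":0.15},{"dp":[0,0.4,0],"rot":[0,0,0],"gripper":0.15},{"dp":[0,0.25,0],"rot":[0,0,0],"gripper":0.15},{"dp":[0,0,0],"rot":[0,0,0],"gripper":0.15},{"dp":[0,0,0],"rot":[0,0,0],"gripper":-1},{"dp":[0,0,0],"rot":[0,0,0],"gripper":-1},{"dp":[0,0,0],"rot":[0,0,0],"gripper":-1},{"dp":[0,0,0],"rot":[0,0,0],"gripper":-1}]' 60
python3 - <<'E'
from h import *
go()
E
python3 -m crank '[{"dp":[0,-0.4,0],"rot":[0,0,0],"gripper":-1},{"dp":[0,-0.4,0],"rot":[0,0,0],"gripper":-1},{"dp":[0,-0.4,0],"rot":[0,0,0],"gripper":-1},{"dp":[0,0,0],"rot":[0,0,0],"gripper":-1}]' 60
python3 - <<'E'
from h import *
go([.394,-.330,.15],180)
E
```

```text
clock: 52.08
tool_pos: [0.5687, 0.2191, 0.031]
tcp_rot: [0.501, 0.501, -0.499, -0.499]
ft_force: [-0.5, -0.8, 7.2]
grip_width: 0.0301
tcp [0.5687 0.2191 0.031 ] zyaw 179.95 tilt 0.22 q6 0.26 w 0.0301 F [-0.5 -0.8  7.2] t 52.08
clock: 52.58
tool_pos: [0.5698, 0.2198, 0.1528]
tcp_rot: [0.502, 0.502, -0.497, -0.499]
ft_force: [1.3, 0.4, -2.3]
grip_width: 0.0305
tcp [0.5698 0.2198 0.1528] zyaw 179.97 tilt 0.48 q6 0.26 w 0.0305 F [ 1.3  0.4 -2.3] t 52.58
dp total [-5.499e+00  1.000e-03  1.755e+00]
yaw +0.03 world -> rot y -0.0002
```

```bash

python3 -m crank '[{"dp":[-0.4,0,0.12],"rot":[0,0,0],"gripper":-1},{"dp":[-0.55,0,0.17],"rot":[0,0,0],"gripper":-1},{"dp":[-0.55,0,0.17],"rot":[0,0,0],"gripper":-1},{"dp":[-0.55,0,0.17],"rot":[0,0,0],"gripper":-1},{"dp":[-0.55,0,0.17],"rot":[0,0,0],"gripper":-1},{"dp":[-0.55,0,0.17],"rot":[0,0,0],"gripper":-1},{"dp":[-0.55,0,0.17],"rot":[0,0,0],"gripper":-1},{"dp":[-0.55,0,0.17],"rot":[0,0,0],"gripper":-1}]' 60
python3 -m crank '[{"dp":[-0.55,0,0.17],"rot":[0,0,0],"gripper":-1},{"dp":[-0.5,0,0.17],"rot":[0,0,0],"gripper":-1},{"dp":[-0.2,0.1,0.07],"rot":[0,0,0],"gripper":-1},{"dp":[0,0.2,0],"rot":[0,0,0],"gripper":-1},{"dp":[0,0,0],"rot":[0,0,0],"gripper":-1},{"dp":[0,0,0],"rot":[0,0,0],"gripper":-1}]' 60
python3 - <<'E'
from h import *
go([.394,-.330,.0355],180)
E
```

```text
clock: 53.58
tool_pos: [0.4337, -0.2068, 0.147]
tcp_rot: [-0.499, -0.5, 0.5, 0.501]
ft_force: [1.3, -1.4, -2.8]
grip_width: 0.0302
clock: 54.32
tool_pos: [0.3943, -0.3298, 0.1182]
tcp_rot: [-0.499, -0.5, 0.5, 0.501]
ft_force: [-0.0, -0.2, -2.3]
grip_width: 0.0301
tcp [ 0.3943 -0.3298  0.1182] zyaw -179.98 tilt 0.1 q6 -0.82 w 0.0301 F [-0.  -0.2 -2.3] t 54.33
dp total [-0.003  0.827  0.002]
yaw +-0.02 world -> rot y 0.0001
```

```bash

python3 -m crank '[{"dp":[0,0.2,0.02],"rot":[0,0,0],"gripper":-1},{"dp":[0,0.3,0],"rot":[0,0,0],"gripper":-1},{"dp":[0,0.23,0],"rot":[0,0,0],"gripper":-1},{"dp":[0,0,0],"rot":[0,0,0],"gripper":-1},{"dp":[0,0,0],"rot":[0,0,0],"gripper":-1}]' 60
python3 - <<'E'
from h import *
go([.394,-.330,.0355],180)
E
```

```text
clock: 54.95
tool_pos: [0.3935, -0.3314, 0.047]
tcp_rot: [0.501, 0.5, -0.5, -0.499]
ft_force: [0.4, -0.5, -2.0]
grip_width: 0.0304
tcp [ 0.3935 -0.3314  0.047 ] zyaw -180.0 tilt 0.11 q6 -0.83 w 0.0304 F [ 0.4 -0.5 -2. ] t 54.95
dp total [ 0.014  0.115 -0.005]
yaw +-0.00 world -> rot y 0.0000
```

```bash

python3 -m crank '[{"dp":[0,0.115,0],"rot":[0,0,0],"gripper":-1},{"dp":[0,0,0],"rot":[0,0,0],"gripper":-1},{"dp":[0,0,0],"rot":[0,0,0],"gripper":-0.1},{"dp":[0,0,0],"rot":[0,0,0],"gripper":0},{"dp":[0,0,0],"rot":[0,0,0],"gripper":0},{"dp":[0,-0.3,0],"rot":[0,0,0],"gripper":0},{"dp":[0,-0.5,0],"rot":[0,0,0],"gripper":0},{"dp":[0,-0.4,0],"rot":[0,0,0],"gripper":0}]' 60
python3 -m crank '[{"dp":[0.5,-0.3,0],"rot":[0,0,0],"gripper":0},{"dp":[0.6,0,0],"rot":[0,0,0],"gripper":0},{"dp":[0.6,0,0],"rot":[0,0,0],"gripper":0},{"dp":[0.6,0,0],"rot":[0,0,0],"gripper":0},{"dp":[0.6,0,0],"rot":[0,0,0],"gripper":0},{"dp":[0.6,0,0],"rot":[0,0,0],"gripper":0},{"dp":[0.6,0,0],"rot":[0,0,0],"gripper":0},{"dp":[0.2,0,0],"rot":[0,0,0],"gripper":0}]' 60
python3 - <<'E'
from h import *
go(); snap('top','td'); crop('td',290,190,390,290,6,'c8'); snap('wrist','wf'); go()
E
```

```text
clock: 55.95
tool_pos: [0.3926, -0.3311, 0.156]
tcp_rot: [0.5, 0.5, -0.5, -0.5]
ft_force: [0.8, -0.2, 0.0]
grip_width: 0.0427
clock: 56.95
tool_pos: [0.3921, 0.1018, 0.1844]
tcp_rot: [0.499, 0.501, -0.501, -0.499]
ft_force: [0.5, -1.0, -0.5]
grip_width: 0.0426
tcp [0.3921 0.1018 0.1844] zyaw -179.78 tilt 0.03 q6 0.09 w 0.0426 F [ 0.5 -1.  -0.5] t 56.95
tcp [0.3924 0.1008 0.1843] zyaw -179.79 tilt 0.02 q6 0.09 w 0.0425 F [-0.1 -1.6 -0.7] t 57.05
```

View pics/td.png

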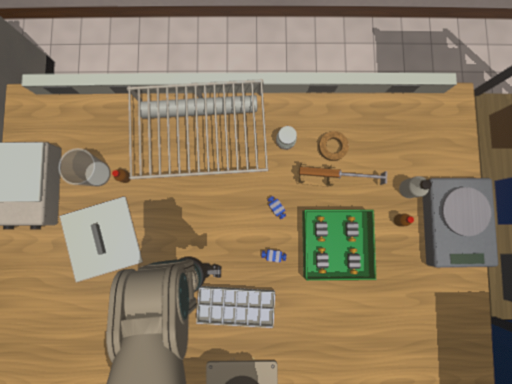

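View pics/c8.png

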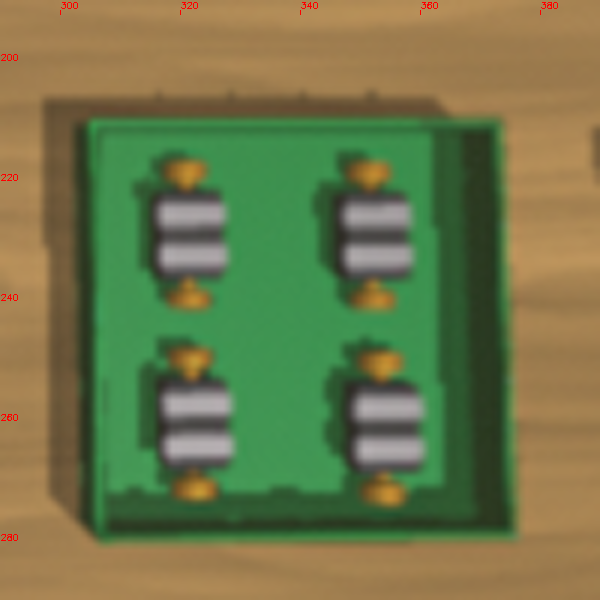

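View pics/wf.png

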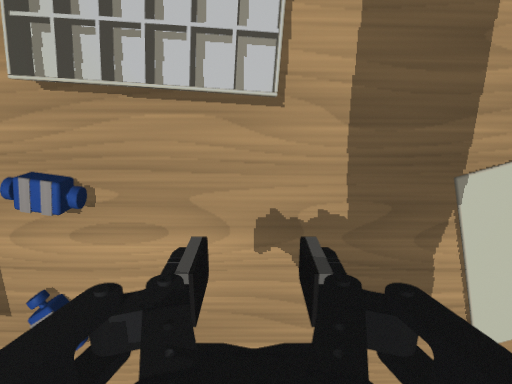

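```bash

python3 - <<'E'
from h import *
d=load('td')
c=np.array([pix(d,u/6+290-.42,v/6+190-.42,.06) for u,v in [(88,120),(500,120),(516,540),(98,541)]]); print(c.round(4),c.mean(0)); 
for i in range(4):
    e=c[i]-c[i-1]; print(np.linalg.norm(e),np.degrees(np.arctan2(e[1],e[0]))%90)
go([.462,.414,.15],195.3)
E
```

```text
[[ 0.5404 -0.185   0.06  ]
 [ 0.5388 -0.3839  0.06  ]
 [ 0.3405 -0.3834  0.06  ]
 [ 0.3426 -0.1854  0.06  ]] [ 0.44057698 -0.28443139  0.06      ]
0.19782641714443308 0.1384872755281035
0.1989988159572848 89.52693545501819
0.1983220742023851 89.84088179194157
0.19797465882284318 89.38108772767534
tcp [0.3924 0.1008 0.1843] zyaw -179.79 tilt 0.02 q6 0.09 w 0.0425 F [-0.1 -1.6 -0.7] t 57.05
dp total [ 3.129  0.344 -0.708]
yaw +15.09 world -> rot y -0.0838
```

```bash

python3 -m crank '[{"dp":[0.5,0,-0.11],"rot":[0,0,0],"gripper":0.15},{"dp":[0.53,0,-0.12],"rot":[0,0,0],"gripper":0.15},{"dp":[0.53,0,-0.12],"rot":[0,0,0],"gripper":0.15},{"dp":[0.53,0,-0.12],"rot":[0,0,0],"gripper":0.15},{"dp":[0.53,0,-0.12],"rot":[0,0,0],"gripper":0.15},{"dp":[0.51,0,-0.12],"rot":[0,-0.0419,0],"gripper":0.15},{"dp":[0,0,0],"rot":[0,-0.0419,0],"gripper":0.15},{"dp":[0,0,0],"rot":[0,0,0],"gripper":0.15}]' 60
python3 -m crank '[{"dp":[0,0,0],"rot":[0,0,0],"gripper":0.15},{"dp":[0,0,0],"rot":[0,0,0],"gripper":0.15}]' 60
python3 - <<'E'
from h import *
go([.462,.414,.12],195.3); snap('wrist','wg')
E
```

```text
clock: 58.05
tool_pos: [0.4646, 0.4112, 0.1837]
tcp_rot: [-0.431, -0.56, 0.561, 0.431]
ft_force: [-0.1, -0.1, 0.4]
grip_width: 0.0487
clock: 58.3
tool_pos: [0.4641, 0.4109, 0.1844]
tcp_rot: [-0.431, -0.561, 0.561, 0.431]
ft_force: [-0.3, -0.2, -0.9]
grip_width: 0.049
tcp [0.4641 0.4109 0.1844] zyaw -165.08 tilt 0.01 q6 0.36 w 0.049 F [-0.3 -0.2 -0.9] t 58.3
dp total [0.035 0.644 0.013]
yaw +0.38 world -> rot y -0.0021
```

View pics/wg.png

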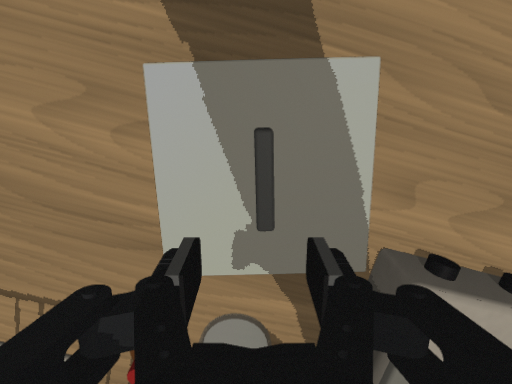

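```bash

python3 - <<'E'
from h import *
d=load('wg')
a,b=pix(d,263.3,128,.041),pix(d,265,230,.041); print(a,b,(a+b)/2,np.linalg.norm(a-b),np.degrees(np.arctan2(*(b-a)[[1,0]])))
c=np.array([pix(d,*q,.015) for q in [(144.5,64.5),(379.5,58),(366.5,271.5),(162.5,275.5)]]); print(c.round(4),c.mean(0)); 
for i in range(4):
    e=c[i]-c[i-1]; print(np.linalg.norm(e),np.degrees(np.arctan2(e[1],e[0]))%90)
crop('wg',135,50,390,285,3,'c9')
E
```

```text
[0.41609636 0.40752176 0.041     ] [0.50132608 0.4326654  0.041     ] [0.45871122 0.42009358 0.041     ] 0.08886116584639261 16.436598620693754
[[0.3923 0.2968 0.015 ]
 [0.3354 0.4885 0.015 ]
 [0.5282 0.5479 0.015 ]
 [0.5859 0.3492 0.015 ]] [0.46043357 0.42058401 0.015     ]
0.20051981966954383 15.159649949592051
0.2000256965545605 16.53310317813633
0.20168179782842455 17.110092997703408
0.2068664646314785 16.198144825722125
```

View pics/c9.png

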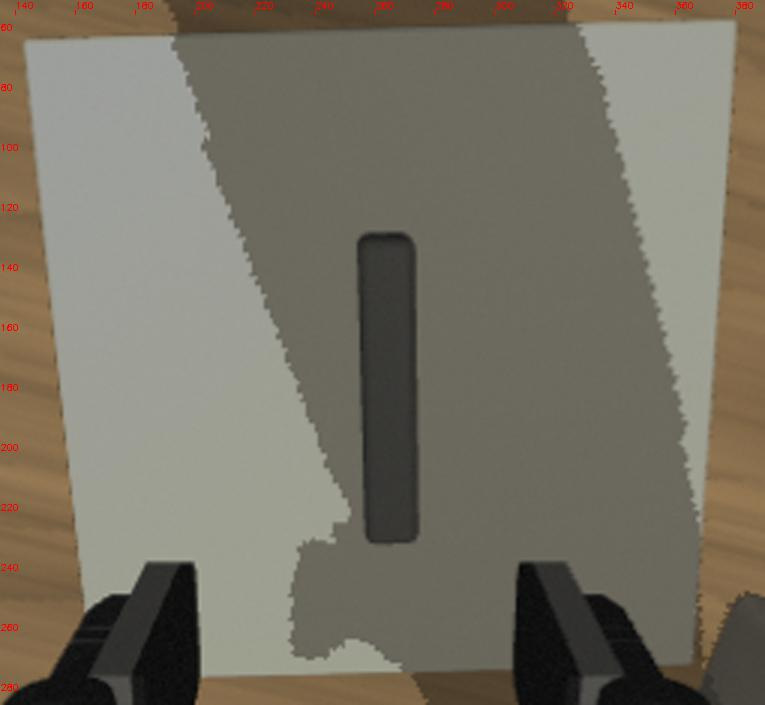

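```bash

python3 - <<'E'
from h import *
go([.460,.419,.10],196.4)
E
```

```text
tcp [0.4641 0.4111 0.1845] zyaw -165.06 tilt 0.0 q6 0.36 w 0.0491 F [0.6 0.2 0.5] t 58.35
dp total [0.087 0.845 0.02 ]
yaw +1.46 world -> rot y -0.0081
```

```bash

python3 -m crank '[{"dp":[0.087,0.25,0.02],"rot":[0,-0.0081,0],"gripper":0.15},{"dp":[0,0.35,0],"rot":[0,0,0],"gripper":0.15},{"dp":[0,0.25,0],"rot":[0,0,0],"gripper":0.15},{"dp":[0,0,0],"rot":[0,0,0],"gripper":0.15},{"dp":[0,0,0],"rot":[0,0,0],"gripper":0.15}]' 60
python3 - <<'E'
from h import *
go([.460,.419,.034],196.4); snap('wrist','wh'); d=load('wh'); crop('wh',100,100,400,330,2,'c9')
E
```

```text
clock: 58.98
tool_pos: [0.4605, 0.4201, 0.1005]
tcp_rot: [0.423, 0.567, -0.566, -0.423]
ft_force: [-0.2, -0.5, -0.5]
grip_width: 0.0491
tcp [0.4605 0.4201 0.1005] zyaw -163.52 tilt 0.09 q6 0.35 w 0.0491 F [-0.2 -0.5 -0.5] t 58.98
dp total [-0.01   0.665  0.009]
yaw +-0.08 world -> rot y 0.0004
```

View pics/c9.png

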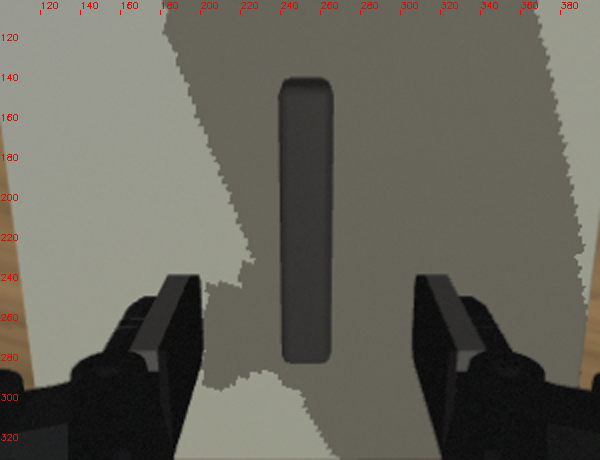

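```bash

python3 - <<'E'
from h import *
d=load('wh')
a,b=pix(d,253,139.5,.041),pix(d,253.3,280.5,.041); print(a,b,(a+b)/2,np.linalg.norm(a-b),np.degrees(np.arctan2(*(b-a)[[1,0]])))
E
python3 -m crank '[{"dp":[0,0.2,0],"rot":[0,0,0],"gripper":0.15},{"dp":[0,0.25,0],"rot":[0,0,0],"gripper":0.15},{"dp":[0,0.2,0],"rot":[0,0,0],"gripper":0.0},{"dp":[0,0,0],"rot":[0,0,0],"gripper":0},{"dp":[0,0,0],"rot":[0,0,0],"gripper":0}]' 90
python3 - <<'E'
from h import *
go([.460,.419,.034],196.4)
E
```

```text
[0.41513152 0.40745422 0.041     ] [0.50121188 0.43322607 0.041     ] [0.4581717  0.42034014 0.041     ] 0.08985552755360222 16.66732811797107
clock: 59.65
tool_pos: [0.461, 0.4207, 0.036]
tcp_rot: [0.423, 0.568, -0.566, -0.423]
ft_force: [-0.1, -0.7, 0.3]
grip_width: 0.0428
tcp [0.461  0.4207 0.036 ] zyaw -163.5 tilt 0.16 q6 0.35 w 0.0428 F [-0.1 -0.7  0.3] t 59.65
dp total [-0.013  0.02   0.014]
yaw +-0.10 world -> rot y 0.0006
```

```bash

python3 -m crank '[{"dp":[0,0,0],"rot":[0,0,0],"gripper":-1},{"dp":[0,0,0],"rot":[0,0,0],"gripper":-1},{"dp":[0,0,0],"rot":[0,0,0],"gripper":-1},{"dp":[0,0,0],"rot":[0,0,0],"gripper":-1},{"dp":[0,0,0],"rot":[0,0,0],"gripper":-1}]' 90
python3 - <<'E'
from h import *
go()
E
python3 -m crank '[{"dp":[0,-0.2,0],"rot":[0,0,0],"gripper":-1},{"dp":[0,-0.4,0],"rot":[0,0,0],"gripper":-1},{"dp":[0,-0.4,0],"rot":[0,0,0],"gripper":-1},{"dp":[0,-0.4,0],"rot":[0,0,0],"gripper":-1},{"dp":[0,-0.2,0],"rot":[0,0,0],"gripper":-1},{"dp":[0,0,0],"rot":[0,0,0],"gripper":-1}]' 90
python3 - <<'E'
from h import *
go([.441,-.2844,.20],180);snap('wrist','wi');go()
E
```

```text
clock: 60.28
tool_pos: [0.4609, 0.4204, 0.036]
tcp_rot: [0.423, 0.567, -0.566, -0.423]
ft_force: [-0.3, -0.7, 4.8]
grip_width: 0.0139
tcp [0.4609 0.4204 0.036 ] zyaw -163.5 tilt 0.15 q6 0.35 w 0.0139 F [-0.3 -0.7  4.8] t 60.27
clock: 61.02
tool_pos: [0.4607, 0.4205, 0.196]
tcp_rot: [0.423, 0.568, -0.565, -0.423]
ft_force: [0.1, 0.5, -3.9]
grip_width: 0.0137
tcp [0.4607 0.4205 0.196 ] zyaw -163.49 tilt 0.21 q6 0.35 w 0.0137 F [ 0.1  0.5 -3.9] t 61.02
dp total [-6.703 -0.056  2.192]
yaw +-16.51 world -> rot y 0.0917
tcp [0.4597 0.4198 0.1942] zyaw -163.5 tilt 0.02 q6 0.35 w 0.0138 F [ 1.2  0.2 -2.9] t 61.08
```

View pics/wi.png

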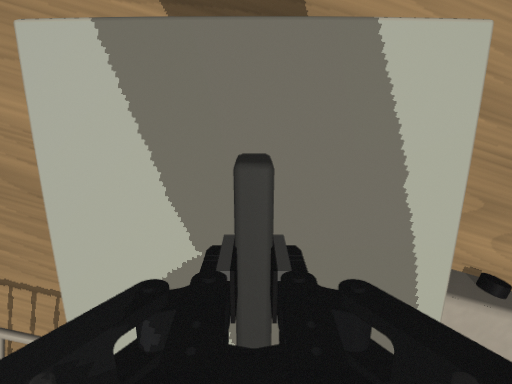

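```bash

python3 -m crank '[{"dp":[-0.2,0,0.07],"rot":[0,0,0],"gripper":-1},{"dp":[-0.4,0,0.13],"rot":[0,0,0],"gripper":-1},{"dp":[-0.4,0,0.13],"rot":[0,0,0],"gripper":-1},{"dp":[-0.4,0,0.13],"rot":[0,0,0],"gripper":-1},{"dp":[-0.4,0,0.13],"rot":[0,0,0],"gripper":-1},{"dp":[-0.4,0,0.13],"rot":[0,0,0],"gripper":-1},{"dp":[-0.4,0,0.13],"rot":[0,0,0],"gripper":-1},{"dp":[-0.4,0,0.13],"rot":[0,0,0],"gripper":-1}]' 90
python3 -m crank '[{"dp":[-0.4,0,0.13],"rot":[0,0,0],"gripper":-1},{"dp":[-0.4,0,0.13],"rot":[0,0,0],"gripper":-1},{"dp":[-0.4,0,0.13],"rot":[0,0,0],"gripper":-1},{"dp":[-0.4,0,0.13],"rot":[0,0,0],"gripper":-1},{"dp":[-0.4,0,0.13],"rot":[0,0,0],"gripper":-1},{"dp":[-0.4,0,0.13],"rot":[0,0,0],"gripper":-1},{"dp":[-0.4,0,0.13],"rot":[0,0,0],"gripper":-1},{"dp":[-0.4,0,0.13],"rot":[0,0,0],"gripper":-1}]' 90
python3 -m crank '[{"dp":[-0.4,0,0.13],"rot":[0,0,0],"gripper":-1},{"dp":[-0.1,0,0.04],"rot":[0,0.0467,0],"gripper":-1},{"dp":[0,0,0],"rot":[0,0.0467,0],"gripper":-1},{"dp":[0,0,0],"rot":[0,0,0],"gripper":-1},{"dp":[0,0,0],"rot":[0,0,0],"gripper":-1},{"dp":[0,0,0],"rot":[0,0,0],"gripper":-1}]' 90
python3 - <<'E'
from h import *
go([.441,-.2844,.20],179.7);snap('wrist','wj');snap('side','sj');go()
E
```

```text
clock: 62.08
tool_pos: [0.4488, 0.1021, 0.1925]
tcp_rot: [-0.422, -0.565, 0.567, 0.424]
ft_force: [-0.3, 0.3, -3.1]
grip_width: 0.0139
clock: 63.08
tool_pos: [0.4398, -0.2328, 0.1924]
tcp_rot: [-0.422, -0.566, 0.567, 0.425]
ft_force: [-0.2, 0.4, -2.8]
grip_width: 0.0142
clock: 63.82
tool_pos: [0.4398, -0.2843, 0.194]
tcp_rot: [-0.501, -0.499, 0.499, 0.501]
ft_force: [0.1, 0.2, -2.4]
grip_width: 0.014
tcp [ 0.4398 -0.2843  0.194 ] zyaw 179.78 tilt 0.04 q6 -0.69 w 0.014 F [ 0.1  0.2 -2.4] t 63.83
dp total [-0.001 -0.06  -0.012]
yaw +-0.08 world -> rot y 0.0004
tcp [ 0.4401 -0.2845  0.1943] zyaw 179.75 tilt 0.01 q6 -0.69 w 0.0144 F [ 0.4  0.2 -3.5] t 63.92
```

View pics/wj.png

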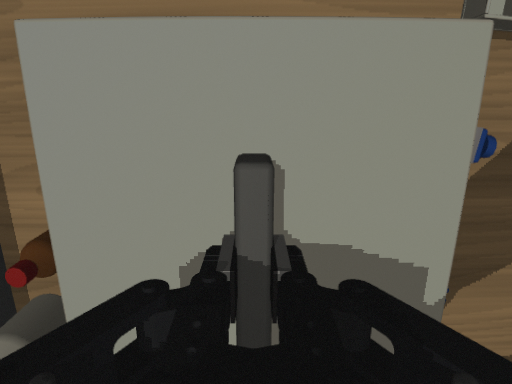

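View pics/sj.png

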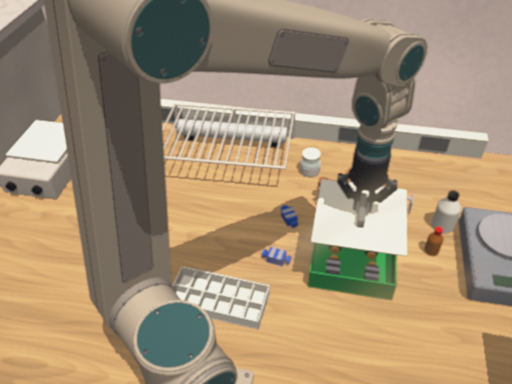

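```bash

python3 - <<'E'
from h import *
d=load('wj'); w=cloud(d)
p=[]
for v in range(30,145,5):
    for u in range(60,460,10): 
        if np.isfinite(w[v,u,0]): p.append(w[v,u])
p=np.array(p); A=np.c_[p[:,:2],np.ones(len(p))]; s,*_=np.linalg.lstsq(A,p[:,2],rcond=None); print('slopes deg',np.degrees(s[:2]),'std',(A@s-p[:,2]).std(), 'z at tcp',s@[.44,-.2845,1])
# near edge corners
for q in [(24,23),(497,23)]: print(pix(d,*q,.1725).round(4))
a,b=pix(d,253.5,156,.1985),None; print('bar near end',a)
# wrist estimate of tray from earlier wd image
d=load('wd'); 
for q in [(0,133),(344,133)]: print('tray rim near corner',pix(d,*q,.06).round(4))
for f in ('s1','sb'): pass
s=load('side0')
E
crop(){ :; }; python3 -c "
from h import *
crop('side0',300,205,410,305,6,'ca');crop('wd',0,110,360,170,2,'cb')"
```

```text
slopes deg [-0.17208042  0.08729481] std 0.0006413179536809503 z at tcp 0.17303653067621824
[ 0.3386 -0.3796  0.1725]
[ 0.3389 -0.1797  0.1725]
bar near end [ 0.39155523 -0.28299096  0.1985    ]
tray rim near corner [ 0.3412 -0.3783  0.06  ]
tray rim near corner [ 0.3417 -0.1836  0.06  ]
```

View pics/ca.png

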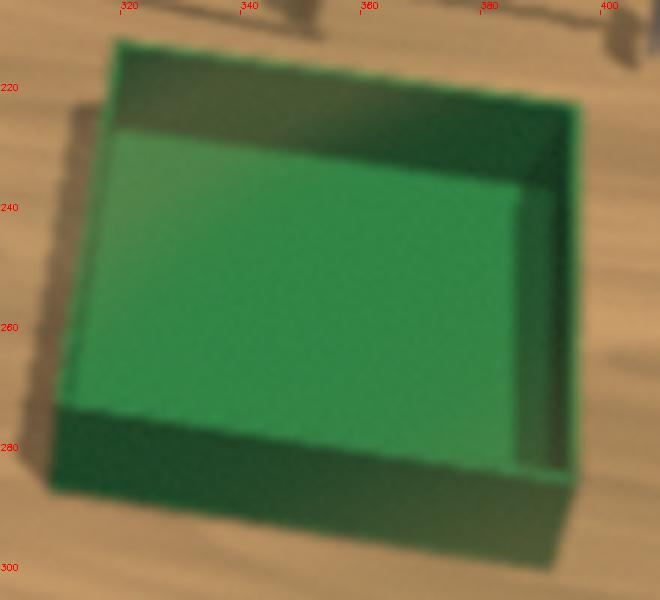

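View pics/cb.png

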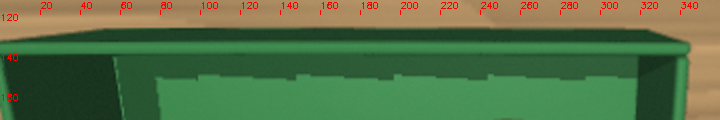

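```bash

python3 - <<'E'
from h import *
s=load('side0')
c=np.array([pix(s,u/6+300-.42,v/6+205-.42,.06) for u,v in [(118,40),(580,104),(575,484),(55,405)]]); print(c.round(4),c.mean(0))
for i in range(4):
    e=c[i]-c[i-1]; print(np.linalg.norm(e).round(4),np.degrees(np.arctan2(e[1],e[0]))%90)
crop('sj',295,170,425,300,5,'ca')
E
```

```text
[[ 0.5353 -0.1864  0.06  ]
 [ 0.5336 -0.3826  0.06  ]
 [ 0.3361 -0.381   0.06  ]
 [ 0.3365 -0.1839  0.06  ]] [ 0.43538782 -0.28349405  0.06      ]
0.1988 89.2739687370757
0.1962 89.49930791922579
0.1976 89.5308176936434
0.1971 89.8606658077838
```

View pics/ca.png

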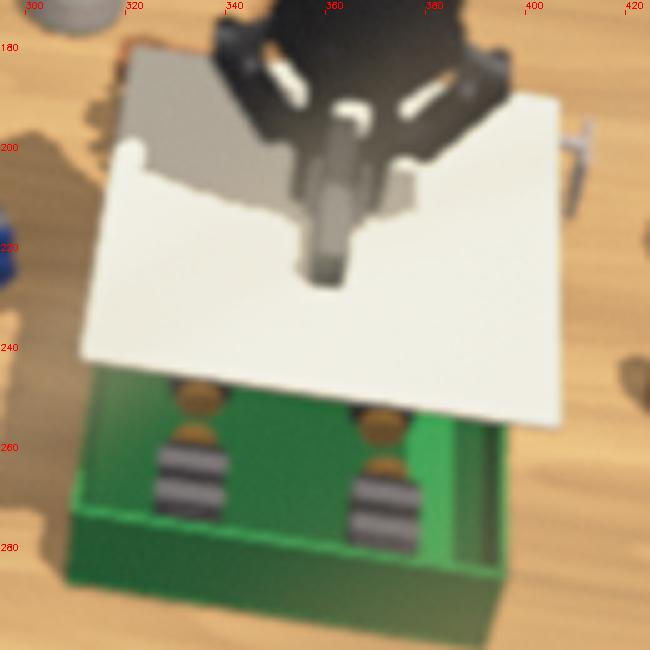

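```bash

python3 - <<'E'
from h import *
s=load('sj')
c=np.array([pix(s,u/5+295-.4,v/5+170-.4,.173) for u,v in [(128,42),(560,98),(563,427),(80,359)]]); print(c.round(4),c.mean(0))
for i in range(4):
    e=c[i]-c[i-1]; print(np.linalg.norm(e).round(4),np.degrees(np.arctan2(e[1],e[0]))%90)
c=np.array([pix(s,u/5+295-.4,v/5+170-.4,.06) for u,v in [(73,512),(508,575)]]); print(c)
E
```

```text
[[ 0.5388 -0.1804  0.173 ]
 [ 0.5366 -0.3872  0.173 ]
 [ 0.3332 -0.3857  0.173 ]
 [ 0.3332 -0.182   0.173 ]] [ 0.43545062 -0.28380594  0.173     ]
0.2056 0.43972061735017426
0.2068 89.41273094716097
0.2034 89.58307107385968
0.2037 0.02227531153418738
[[ 0.33696745 -0.18491288  0.06      ]
 [ 0.33818897 -0.38275318  0.06      ]]
```

```bash

python3 -m crank '[{"dp":[0,0.2,-0.015],"rot":[0,0,0],"gripper":-1},{"dp":[0,0.3,0],"rot":[0,0,0],"gripper":-1},{"dp":[0,0.25,0],"rot":[0,0,0],"gripper":-1},{"dp":[0,0.15,0],"rot":[0,0,0],"gripper":-1},{"dp":[0,0,0],"rot":[0,0,0],"gripper":-1},{"dp":[0,0,0],"rot":[0,0,0],"gripper":-1}]' 90
python3 - <<'E'
from h import *
go([.4415,-.2845,.086],179.7);snap('side','sk');snap('top','tk');go([.4415,-.2845,.086],179.7);crop('sk',295,190,425,310,5,'ca')
E
```

```text
clock: 64.68
tool_pos: [0.4425, -0.2854, 0.1053]
tcp_rot: [0.502, 0.499, -0.499, -0.501]
ft_force: [0.4, 0.1, -3.3]
grip_width: 0.014
tcp [ 0.4425 -0.2854  0.1053] zyaw 179.7 tilt 0.11 q6 -0.69 w 0.014 F [ 0.4  0.1 -3.3] t 64.67
dp total [0.009 0.193 0.01 ]
yaw +-0.00 world -> rot y 0.0000
tcp [ 0.4426 -0.2855  0.1056] zyaw 179.7 tilt 0.15 q6 -0.69 w 0.014 F [ 0.4 -0.9 -2.9] t 64.78
dp total [0.01  0.196 0.012]
yaw +-0.00 world -> rot y 0.0000
```

View pics/ca.png

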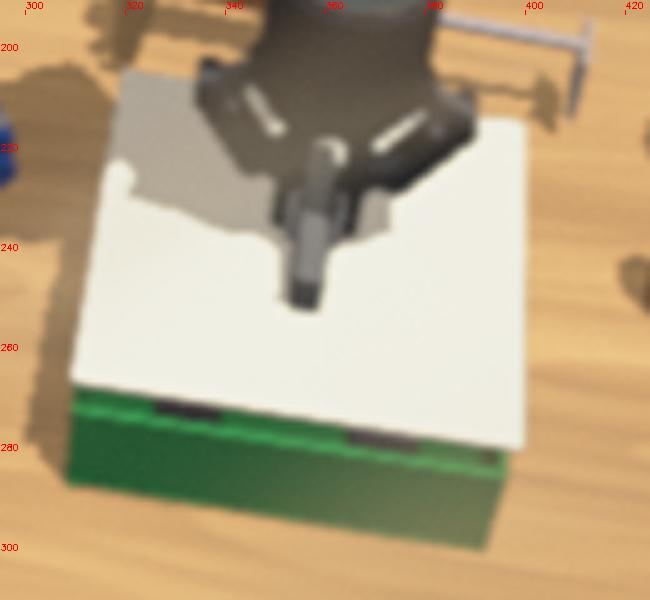

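```bash

python3 - <<'E'
from h import *
s=load('sk')
c=np.array([pix(s,u/5+295-.4,v/5+190-.4,.084) for u,v in [(121,70),(527,119),(525,451),(70,382)]]); print(c.round(4),c.mean(0))
c=np.array([pix(s,u/5+295-.4,v/5+190-.4,.06) for u,v in [(70,409),(508,477)]]); print(c)
E
```

```text
[[ 0.539  -0.1832  0.084 ]
 [ 0.5417 -0.3877  0.084 ]
 [ 0.3345 -0.386   0.084 ]
 [ 0.3354 -0.1824  0.084 ]] [ 0.43766442 -0.28480582  0.084     ]
[[ 0.33841909 -0.18333225  0.06      ]
 [ 0.3370781  -0.38275479  0.06      ]]
```

```bash

python3 -m crank '[{"dp":[0.01,0.05,0],"rot":[0,0,0],"gripper":-1},{"dp":[0,0.05,0],"rot":[0,0,0],"gripper":-1},{"dp":[0,0.04,0],"rot":[0,0,0],"gripper":-1},{"dp":[0,0,0],"rot":[0,0,0],"gripper":-1},{"dp":[0,0,0],"rot":[0,0,0],"gripper":-1}]' 90
python3 - <<'E'
from h import *
go([.4415,-.2845,.086],179.7)
E
```

```text
clock: 65.4
tool_pos: [0.4417, -0.2838, 0.0903]
tcp_rot: [-0.501, -0.499, 0.499, 0.501]
ft_force: [0.6, -0.4, -2.4]
grip_width: 0.014
tcp [ 0.4417 -0.2838  0.0903] zyaw 179.69 tilt 0.0 q6 -0.69 w 0.014 F [ 0.6 -0.4 -2.4] t 65.4
dp total [-0.007  0.043  0.002]
yaw +0.01 world -> rot y -0.0001
```

```bash

python3 -m crank '[{"dp":[0,0.03,0],"rot":[0,0,0],"gripper":-1},{"dp":[0,0.02,0],"rot":[0,0,0],"gripper":-1},{"dp":[0,0,0],"rot":[0,0,0],"gripper":-1},{"dp":[0,0,0],"rot":[0,0,0],"gripper":-1}]' 90
python3 - <<'E'
from h import *
go([.4415,-.2845,.086],179.7)
E
```

```text
clock: 65.9
tool_pos: [0.4418, -0.2839, 0.086]
tcp_rot: [0.502, 0.499, -0.499, -0.501]
ft_force: [-2.2, 0.8, 5.7]
grip_width: 0.0139
tcp [ 0.4418 -0.2839  0.086 ] zyaw 179.69 tilt 0.02 q6 -0.69 w 0.0139 F [-2.2  0.8  5.7] t 65.9
dp total [-0.006  0.     0.003]
yaw +0.01 world -> rot y -0.0001
```

Seated height reached with contact force (TCP 0.086, +5.7 N). Release and rise clear.

```bash

python3 -m crank '[{"dp":[0,0,0],"rot":[0,0,0],"gripper":-0.4},{"dp":[0,0,0],"rot":[0,0,0],"gripper":-0.2},{"dp":[0,0,0],"rot":[0,0,0],"gripper":0},{"dp":[0,0,0],"rot":[0,0,0],"gripper":0},{"dp":[0,-0.1,0],"rot":[0,0,0],"gripper":0},{"dp":[0,-0.4,0],"rot":[0,0,0],"gripper":0},{"dp":[0,-0.5,0],"rot":[0,0,0],"gripper":0},{"dp":[0,-0.5,0],"rot":[0,0,0],"gripper":0}]' 60
python3 -m crank '[{"dp":[0.5,0,0],"rot":[0,0,0],"gripper":0},{"dp":[0.6,0,0],"rot":[0,0,0],"gripper":0},{"dp":[0.6,0,0],"rot":[0,0,0],"gripper":0},{"dp":[0.6,0,0],"rot":[0,0,0],"gripper":0},{"dp":[0.6,0,0],"rot":[0,0,0],"gripper":0},{"dp":[0.6,0,0],"rot":[0,0,0],"gripper":0},{"dp":[0,0,0],"rot":[0,0,0],"gripper":0},{"dp":[0,0,0],"rot":[0,0,0],"gripper":0}]' 60
python3 - <<'E'
from h import *
go(); s=snap('side','sz');t=snap('top','tz'); crop('sz',280,150,440,310,4,'ca')
w=cloud(t); 
# plate points
g=(w[...,0]>.35)&(w[...,0]<.53)&(w[...,1]<-.19)&(w[...,1]>-.375)&(w[...,2]>.03)
p=w[g]; pl=p[p[:,2]<.075]; A=np.c_[pl[:,:2]-[.44,-.284],np.ones(len(pl))]; c,*_=np.linalg.lstsq(A,pl[:,2],rcond=None); print('plate',np.degrees(c[:2]),c[2],len(pl)); print('bar z',np.percentile(p[:,2],[98,99.5]))
E
```

```text
clock: 66.9
tool_pos: [0.4416, -0.2837, 0.2374]
tcp_rot: [0.502, 0.499, -0.499, -0.501]
ft_force: [0.8, -0.9, -1.4]
grip_width: 0.0425
clock: 67.9
tool_pos: [0.4436, 0.0663, 0.2358]
tcp_rot: [0.501, 0.499, -0.499, -0.501]
ft_force: [0.1, 0.1, 0.4]
grip_width: 0.0426
tcp [0.4436 0.0663 0.2358] zyaw 179.75 tilt 0.05 q6 0.01 w 0.0426 F [0.1 0.1 0.4] t 67.9
plate [ 0.15540568 -0.02576601] 0.06488089940905488 3916
bar z [0.09028045 0.09266399]
```

View pics/ca.png

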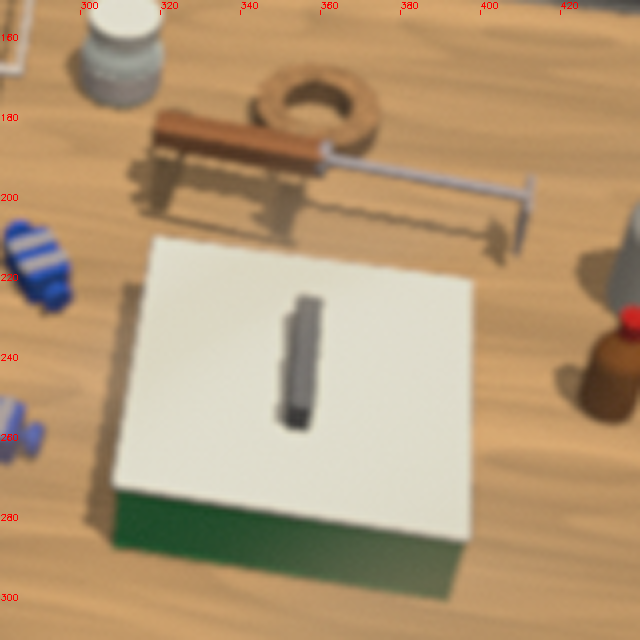

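View pics/tz.png

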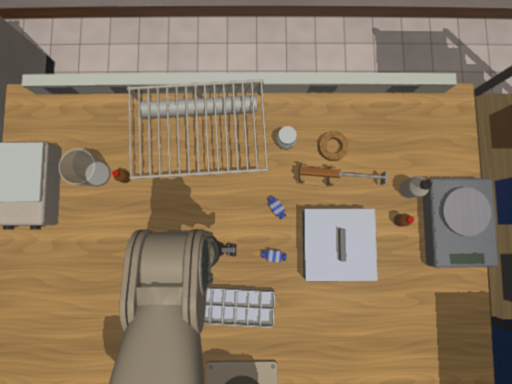

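```bash

python3 - <<'E'
from h import *
for f in ('top0','tz'):
    w=cloud(load(f)); 
    for a,b in [(-.285,-.175),(-.40,-.33)]:
        q=w[(w[...,1]>a)&(w[...,1]<b)&(w[...,2]>.045)&(abs(w[...,0]-.645)<.03)]; print(f,np.median(q,axis=0).round(4),len(q))
job.sign_off(); go()
E
```

```text
top0 [ 0.6461 -0.232   0.066 ] 398
top0 [ 0.6373 -0.3647  0.0594] 63
tz [ 0.6483 -0.2326  0.066 ] 400
tz [ 0.6397 -0.3646  0.0593] 61
the job is handed in; nothing more can be done
the job is handed in; nothing more can be done
```

I drew all three fallen boss heads out from under the guard with the hooked rod and laid the rod back in its rest. I then put those three and the one on the open bench into the green tray in a 2 x 2 layout, and closed the tray with its lid. The job was handed in at about 68 s of the 210 s allowed.

**Last checks before handing in:**
- **Lid:** the plate top measures 64.9 mm above the bench (65 expected) and is level within 0.2°. That is fully seated.
- **Rod:** it lies in the notches at its starting height (66 mm at the handle top), about 2 mm sideways from where it started.
- **Boss heads:** the top picture before closing showed all four flat and side by side in the tray.
- **Other things:** the two blue look-alikes, the bottles, the beaker, the jar and the cork ring look unmoved in the last top picture.

**What did not go smoothly:**
- The left-hand boss head was knocked about 3 cm deeper under the guard while the robot was working on another. I measured it again before hooking it.
- The middle one turned and slipped off the blade during its pull, so it needed a second short pull outside the guard.
- The side camera placed the tray about 5 mm nearer the robot than the top camera did. I lined the lid up against the tray in the same side picture, and it went in with only light contact force (about 6 N).

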